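Turn the work-lamp unit down to its long mark and open its bayonet cap

ROBOT

A 6-joint arm with a two-finger parallel gripper is mounted at the origin on the work surface. World frame = base frame: x ahead of the robot, y to its left, z up, the work surface at z = 0. Lengths are in mm, angles in rad, forces in N, time in s.
With the tool pointing down it reaches from about 150 to 775 mm from the base axis. Payload 6.1 kg.
Tool frame: the origin (TCP) lies at the very end of the fingers, on their centre line; the grasp point (between the pads) lies 19 mm behind it; z points along the fingers, y is the direction in which the jaws open and shut (so a half turn about z gives the same grasp; the last joint's range is limited). The gripper opens to 85 mm and grips with 20 to 120 N. Pads are 22 mm wide; open, the fingers measure 114 mm over their backs; the gripper's body (76 mm by 85 mm) begins 54 mm behind the grasp point. The pads swing forward as they close: fully open they stand 13 mm farther back than shut.
Start: joints at [-1.132, 0.126, -0.04, 1.405, 0, 1.571], TCP at [223.039, -475.249, 191.995] pointing down, gripper open.
Joint ranges: [-2.72, 2.72], [-0.95, 1.95], [-1.27, 1.35], [-1.78, 2.02], [-1.46, 1.47], [-3.14, 3.14]. Speed limits (rad/s): [2.39, 2.39, 3.01, 3.14, 3.14, 3.14].

INTERFACE

Orientations are given as a 3x3 rotation matrix whose columns are the frame's x, y, z axes.
In Python, from workcell import robot, optics, find_in, outline_of gives the robot as it stands. The module is installed in compiled form; this text tells all that it offers.
- The arm moves only by the tool step_arm, never from a script. Its argument "steps" is a list of rows, each an object of numbers: "dx", "dy", "dz": the shift along the tool's x, y, z in mm; "rx", "ry", "rz": the turn, a rotation vector about the tool's x, y, z in degrees. In form: [{"dx": .., "dy": .., "dz": .., "rx": .., "ry": .., "rz": ..}, ...]. A call has exactly 8 rows; each row shifts and turns the pose as measured when the row begins, along the tool's axes as they then stand; what a row does not reach is not made up. A row lasts 1/8 s, in which the tool goes at most 62.5 mm and 10.7 degrees, less where a joint would pass 70% of its speed; a pose out of reach is approached as far as the arm can. A call is refused whole if a number of a shift passes 62.5 or a number of a turn 10.7, either way. A call with a gripper value outside its range is refused whole. "jaw" is the opening, from 0 (shut) to 1 (fully open), set as the call begins (left out, the last holds). The fingers move at their own pace and stop on an object; "force" is the grip in N (left out, the last holds). Time passes only in rows, so rows that do not move let the fingers close, or fill a call up. It gives the time, the measured TCP pose, the force and the opening at its end, in the units of the state.
- robot.state(): the state, without advancing time (a new reading comes with each control period).
- optics.grab_frame(name): name is "scene" or "top" or "wrist"; returns (picture, depth): 400x640x3 uint8, blue, green, red; 400x640 float32, mm along the optical axis (not along the pixel's ray), 0 where there is no reading.
- optics.calibration(name): a dict with "camera_matrix" (3x3 intrinsics, pixels), "R" (3x3) and "t" (3): a world point X has camera coordinates R X + t; the wrist camera has in their place "T_tool_cam" (4x4, takes a point from camera to tool coordinates, whose origin is the TCP and whose axes are the flange's). Camera axes: x right, y down, z forward; pixel columns grow to the right and rows downward; lengths in mm; the calibration is good to about 2 mm. A picture is of the moment at which its call begins: read the wrist's pose just before it. calibration takes no time and is no camera call.
- robot.sign_off(): hands the job in, once; it reports no verdict.
Trained networks look in the newest picture that a camera, given by its name, has taken for a name from the list of things; names that differ only in an ending like _2 or _b are one class to them, and where a whole thing is asked for, a point or a joint stands for the part that bears it (a point fixed in the world has none). Each returns a list of dicts, best first, with "conf" (0 to 1); they miss things now and then, are a little off and sometimes report something else, mostly with a low value. They report only what shows in the picture. A call takes as long as a camera call. They do not tell look-alikes from the thing itself.
- find_in(camera, query): "pixel" ([column, row] in pixels, amid what is visible of it).
- outline_of(camera, query): "pixels" (400x640 bool, what is visible of it) and "pixel" ([column, row] in pixels, amid what is visible of it).
The state is a dict: "t": time; "q": joint angles; "qvel": joint speeds; "joint_efforts": joint torques, N m; "tcp_pos": TCP position; "tool_rot": TCP orientation; "force": force on the tool from outside, world axes, zero at the start; "ft_torque": the same for the moment, N m; "grip_width": finger opening in mm.
Only numpy, scipy, OpenCV 4.12 (cv2) and the standard library are available. Lean on these libraries where they do the work, as an engineer would, in place of code of your own. Each camera call takes 0.05 s, during which the arm holds its last target.

TASK

Get the grey lamp control unit ready for a bulb change: first roll the edge of its dimmer wheel with a fingertip, click by click, until the pointer rests on the long mark of the dial. Then press the round bayonet cap down, twist it a quarter turn anticlockwise to free it from its lugs, lift it off without forcing it, and set it down gently, upright and flat on the floor of the open steel tray, without disturbing the brass fitting that lies there. Leave the wheel on the mark and the other things on the table where they are.

Things in the scene. Friction and masses are not known exactly. Their poses are not given: they have to be found in the camera images.
- unit: Lamp control unit: fixed grey box 130 (x) by 270 (y) mm, top 50 mm above the table. Origin on the table under its centre; -x is its front (65 mm from the origin), z up. On top at x -18, y -70 mm a clear window (86 by 116 mm, top 58 mm above the table) over a white dial; at x 0, y +66 mm the cap's round collar (89 mm wide, top 72 mm above the table).
- wheel_edge (a point): Foremost point of the dimmer wheel's knurled edge, at mid thickness, 29 mm above the table; axes as the unit (x straight into the wheel, y along its edge). The edge stands 14.5 mm out of the front face with free room ahead, above and below. 24 upright ridges, one per click (9.3 mm of edge). The wheel is sprung: it yields into the unit at 1.5 N, 4.5 N at 6 mm, then is hard.
- wheel_axis (a point): Centre of the dimmer wheel, 35.5 mm behind its foremost point; black, 71 mm in diameter, 16 mm thick, lying flat (upright axis) in a slot of the unit's front. Above it, under the window, a dark needle fixed to the wheel points away from the front, over a fan of nine ticks.
- long_mark (a point): Middle of the dial's long mark (15 mm long; the eight other ticks are 5 mm), 45 mm from the wheel's axis, under the window.
- dimmer (a joint): Wheel angle, rad; rests in clicks 0.2618 apart, 0 to 2.094 (nine clicks, a tick each; stops 0.08 beyond). The long mark is at 0.5236; the start is three to six clicks above it. Rolling the front edge towards the unit's -y lowers the value and swings the needle to +y. A click takes about 1 N at the edge; the wheel settles in the nearest click when let go.
- cap_grip (a point): Centre of the cap's grip bar, 30 mm above the cap's underside, 11 mm below the bar's top; x along bar and ears, z up. Loose aluminium cap, 120 g: disc 58 mm wide, 13 mm thick; two ears at its underside (13 mm wide, to 37.5 mm from the axis); on top an upright bar 44 long (x), 14 wide (y), 28 mm high. Fitted: 90 mm above the table, bar along the unit's y.
- cap_seat (a point): Centre of the fitted cap's underside, on the collar's axis; axes as the unit. A spring presses the cap up with 4 N, ears in notches under the lugs. Pressed down 5 to 7 mm (about 7 N; stop at 8 mm) it turns, only anticlockwise from above; after 75 to 125 degrees (best 90) the ears are in the gaps, the spring lifts it to 3 mm above its fitted height, and it lifts straight off.
- cap: The same cap; origin at the centre of its underside, axes as cap_grip.
- tray_in (a point): Centre of the inner floor (4 mm above the table) of the open steel tray, fixed, outside 170 (x) by 150 (y) by 30 mm high, walls 4 mm; it stands to the left or to the right of the unit, a closed grey case of like size on the other side.
- fitting: Loose brass fitting with a hexagonal foot, 28 mm across, 26 mm high, standing in the tray's corner; origin under its centre.
- screwdriver: Loose screwdriver lying on the table in front of the unit (bystander).
- wrench: Loose wrench lying behind the unit (bystander).
- jug: Loose white plastic bottle, 90 mm in diameter, 190 mm high (bystander).
- clamp: Loose steel C-clamp lying flat (bystander).
- coupling: Loose steel pipe coupling standing on end, 60 mm in diameter, 45 mm high (bystander).
- meter: Loose black hand meter lying flat, 140 by 75 by 40 mm (bystander).
- reamer: Loose dark steel pipe reamer, a cone standing point up, 60 mm wide, 87 mm high (bystander).
Mind the look-alikes: they are no part of the job. Leave any blue look-alike of the cap alone. Of the things shaped like the part that bears tray_in, the bare steel one is meant.

How it is judged (in metres and radians):
On the way, in this order (a step that is already met when the one before it is completed fails the run):
1. the dimmer pointer rests on the long mark, with the cap still fitted (value of joint dimmer between 0.4336 and 0.6136 rad and velocity of joint dimmer between -0.15 and 0.15 rad/s and z of cap_grip in the frame of unit below 0.098 m), for 0.3 s.
2. the cap is free of its lugs and lifted off the collar (z of cap_grip in the frame of unit above 0.125 m), for 0.1 s.
At the end, for the whole second after the job is handed in: The dimmer wheel rests on the long mark (within 0.09 rad, about a third of a click) and the cap stands upright (within 7 degrees), flat on the tray's floor wholly inside its walls, released and at rest (value of joint dimmer between 0.4336 and 0.6136 rad and x of cap_grip in the frame of tray_in between -0.06 and 0.06 m and y of cap_grip in the frame of tray_in between -0.05 and 0.05 m and z of cap_grip in the frame of tray_in between 0.024 and 0.036 m and angle between cap_grip's own z axis and vertical below 0.12 rad and linear speed of cap below 0.02 m/s and angular speed of cap below 0.1 rad/s); the robot touches nothing.
It fails at once if the cap lifted off while the pointer is not on the long mark (z of cap_grip in the frame of unit above 0.105 m and not (value of joint dimmer between 0.4336 and 0.6136 rad)).
It fails at once if the cap dropped or thrown (faster than 0.7 m/s while not held) (linear speed of cap above 0.7 m/s and contact force between the fingers and cap below 0.05 N).
It fails at once if the cap forced against the unit with more than 80 N (contact force between cap and unit above 80 N).
It fails at once if the brass fitting in the tray moved by more than 20 mm (distance of fitting from where it was at the start of the episode above 0.02 m).
It fails at once if a bystander moved by more than 30 mm (distance of any of wrench, jug, clamp, coupling, meter, reamer, screwdriver from where it was at the start of the episode above 0.03 m).
It also fails if it takes over 64 s, if anything falls off the work surface, if the arm or the gripper's body presses on something with over 40 N, if the wrist force passes 120 N, or if a joint passes its speed limit or range.

## Working session

There is one attempt and no reset: what is moved stays moved. The work goes in short steps, Python scripts to look and compute and a tool call to move; the robot and the scene stay as the last step left them, time stands still between calls to the robot, and variables do not carry over. Pictures are saved under pics/ and viewed, and the job is handed in when it is done.

Besides the shell and the picture viewer there is one more tool, called after "Request:" as name(argument=value, ...), one argument or row to a line, values as JSON. step_arm: Moves the arm, as the interface text tells. Its arguments: {"type":"object","properties":{"steps":{"type":"array"},"jaw":{"type":"number"},"force":{"type":"number"}},"required":["steps"]}

```bash
mkdir -p pics; cat > h.py <<'E'
import numpy as np, cv2
from workcell import robot, optics, find_in, outline_of
def ray(cam,px,st=None):
    c=optics.calibration(cam);K=np.array(c["camera_matrix"])
    d=np.linalg.inv(K)@np.array([px[0],px[1],1.0])
    if cam=="wrist":
        T=np.array(c["T_tool_cam"]);R=np.array(st["tool_rot"]);p=np.array(st["tcp_pos"])
        return R@T[:3,3]+p, R@T[:3,:3]@d
    R=np.array(c["R"]);t=np.array(c["t"])
    return -R.T@t, R.T@d
def at_z(cam,px,z,st=None):
    o,d=ray(cam,px,st); return o+d*(z-o[2])/d[2]
def at_d(cam,px,dep,st=None):
    o,d=ray(cam,px,st); return o+d*dep
def proj(cam,X,st=None):
    c=optics.calibration(cam);K=np.array(c["camera_matrix"]);X=np.array(X,float)
    if cam=="wrist":
        T=np.array(c["T_tool_cam"]);R=np.array(st["tool_rot"]);p=np.array(st["tcp_pos"])
        x=R.T@(X-p); x=T[:3,:3].T@(x-T[:3,3])
    else: x=np.array(c["R"])@X+np.array(c["t"])
    u=K@x; return u[:2]/u[2]
E
python3 - <<'E'
from h import *
np.set_printoptions(precision=3,suppress=True)
s=robot.state();print(s)
for n in("scene","top","wrist"):
    p,d=optics.grab_frame(n);cv2.imwrite(f"pics/{n}0.png",p);np.save(f"{n}0.npy",d)
    print(n,optics.calibration(n))
for q in("unit","cap_grip","tray_in","fitting","long_mark","wheel_edge"):
    for c in ("top","scene"):
        print(q,c,[(r["pixel"],r["conf"]) for r in find_in(c,q)])
E
```

```text
{'t': 0.0, 'q': array([-1.132,  0.126, -0.041,  1.405,  0.   ,  1.571]), 'qvel': array([-0.   ,  0.001,  0.001,  0.   ,  0.   ,  0.   ]), 'joint_efforts': array([  0.   , -43.592,  35.292,   0.017,  -0.   ,  -0.   ]), 'tcp_pos': array([ 222.839, -474.824,  191.212]), 'tool_rot': array([[ 0.905,  0.425, -0.001],
       [ 0.425, -0.905,  0.001],
       [ 0.   , -0.002, -1.   ]]), 'force': array([ 0.89 ,  0.497, -0.038]), 'ft_torque': array([ 0.017, -0.036, -0.019]), 'grip_width': 85.29447813142785}
scene {'camera_matrix': array([[442.491,   0.   , 321.743],
       [  0.   , 442.491, 201.206],
       [  0.   ,   0.   ,   1.   ]]), 'R': array([[ 0.889,  0.458, -0.002],
       [ 0.391, -0.76 , -0.52 ],
       [-0.24 ,  0.461, -0.854]]), 't': array([-467.221, -168.138, 1765.959])}
top {'camera_matrix': array([[502.801,   0.   , 320.076],
       [  0.   , 502.801, 200.381],
       [  0.   ,   0.   ,   1.   ]]), 'R': array([[ 0.029, -1.   ,  0.005],
       [-0.992, -0.03 , -0.125],
       [ 0.125, -0.001, -0.992]]), 't': array([ -35.757,  532.352, 1387.964])}
wrist {'camera_matrix': array([[
[... 290 characters left out ...]
    0.   ,    1.   ]])}
unit top [([315.4, 191.1], 0.59)]
unit scene [([325.7, 212.1], 0.98)]
cap_grip top [([252.7, 234.7], 0.94), ([242.3, 194.4], 0.58), ([291.6, 187.9], 0.53), ([317.0, 189.3], 0.46)]
cap_grip scene [([352.1, 172.5], 0.62), ([323.5, 166.8], 0.58), ([341.5, 189.5], 0.5)]
tray_in top [([439.5, 220.3], 0.84), ([473.6, 306.3], 0.76)]
tray_in scene [([259.9, 285.1], 0.61), ([188.1, 279.6], 0.59)]
fitting top [([426.6, 197.1], 0.56)]
fitting scene [([284.9, 289.1], 0.37)]
long_mark top [([318.3, 190.3], 0.73)]
long_mark scene [([398.4, 160.9], 0.69), ([327.4, 214.4], 0.57)]
wheel_edge top [([316.7, 187.1], 0.92), ([389.0, 283.6], 0.27)]
wheel_edge scene [([330.7, 216.0], 0.82)]
```

View pics/top0.png

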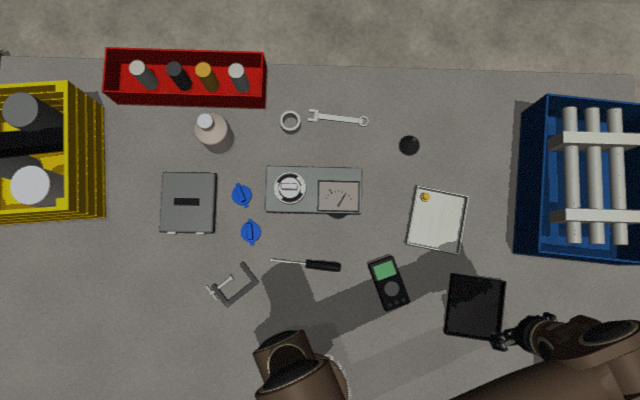

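View pics/scene0.png

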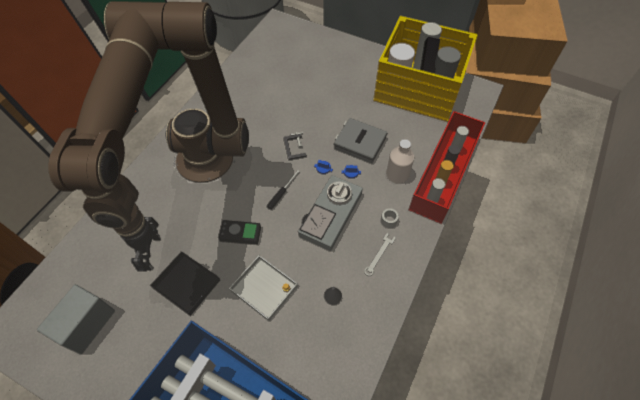

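```bash
python3 -c "
import cv2
p=cv2.imread('pics/top0.png');cv2.imwrite('pics/topz.png',cv2.resize(p[130:290,220:420],None,fx=4,fy=3.7,interpolation=cv2.INTER_CUBIC)[:600])"
```

```text
(no output)
```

View pics/topz.png

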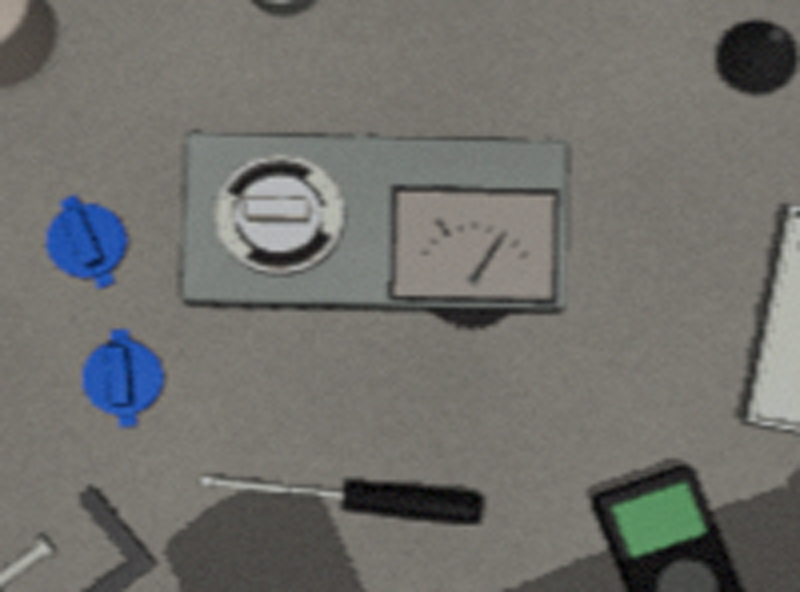

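The top view shows the unit at about (315,190) with its front facing the robot. The steel tray is on the right at (437,220), with the brass fitting in its far-left corner. The black tray and blue caps are decoys. The needle points right of centre, and the long mark is at upper left. Next I'll measure poses.

```bash
python3 - <<'E'
from h import *
np.set_printoptions(precision=1,suppress=True)
D=np.load("top0.npy")
Z=lambda x,y:(220+x/4,130+y/3.7)
P=[at_z("top",Z(*q),50) for q in((185,132),(568,142),(565,308),(182,303))]
print(np.array(P)); c=sum(P)/4;print("unit c",c)
P=np.array(P);e=(P[0]-P[1])+(P[3]-P[2]);print("yaw y-axis",np.degrees(np.arctan2(-e[0],e[1])),np.linalg.norm(P[0]-P[1]),np.linalg.norm(P[1]-P[2]))
print("collar",at_z("top",Z(280,213),72),"bar",at_z("top",Z(278,208),101))
print("needle",at_z("top",Z(473,283),50),at_z("top",Z(504,233),50),"mark",at_z("top",Z(443,229),50))
# depth-based
for n,q in(("unitTop",(300,208)),("tray",(440,225)),("bar",(289,187))):
    q0=q;d=D[q[1],q[0]];print(n,d,at_d("top",q,d))
# tray outline
for m in outline_of("top","tray_in"):
    if abs(m["pixel"][0]-439)<15:
        r=cv2.minAreaRect(np.argwhere(m["pixels"])[:,::-1].astype(np.float32))
        b=cv2.boxPoints(r);Q=np.array([at_z("top",x,30) for x in b]);print("tray",Q,Q.mean(0),m["conf"]);print(np.linalg.norm(Q[0]-Q[1]),np.linalg.norm(Q[1]-Q[2]))
print("fit",at_z("top",(425,197),20),"meter",at_z("top",(389,283),40),"jug",at_z("top",(205,121),190),"screw",at_z("top",(322,266),15),at_z("top",(272,261),15))
print("bluecaps",at_z("top",(250,232),20))
E
```

```text
[[ 625.1  134.4   50. ]
 [ 625.5 -135.4   50. ]
 [ 498.4 -135.7   50. ]
 [ 494.3  130.9   50. ]]
unit c [560.8  -1.4  50. ]
yaw y-axis 0.4830793949725487 269.8681548473941 127.05114117170011
collar [561.5  64.   72. ] bar [560.7  63.7 101. ]
needle [515.4 -71.2  50. ] [554.2 -92.   50. ] mark [555.9 -49.2  50. ]
unitTop 1406.0326 [508.5  35.5  45.9]
tray 1444.742 [ 476.  -366.6    3.1]
bar 1354.9125 [558.2  64.8 103.6]
tray [[ 413.7 -259.6   30. ]
 [ 587.7 -287.9   30. ]
 [ 564.8 -447.4   30. ]
 [ 391.6 -416.7   30. ]] [ 489.4 -352.9   30. ] 0.94
176.213034639724 161.1469242851516
fit [ 553.6 -319.6   20. ] meter [ 308.4 -216.8   40. ] jug [709.5 280.7 190. ] screw [349.4 -30.9  15. ] [359.2 110.4  15. ]
bluecaps [438.8 175.5  20. ]
```

Request:
step_arm(
  steps=[
    {"dx":45,"dy":-36},
    {"dx":45,"dy":-36},
    {"dx":45,"dy":-36},
    {"dx":45,"dy":-36},
    {"dx":45,"dy":-36},
    {"dx":45,"dy":-36},
    {"dx":45,"dy":-36},
    {"dx":35,"dy":-32},
  ],
  jaw=0,
  force=20,
)

```text
invalid input
```

Request:
step_arm(
  steps=[
    {"rz":8.4},
    {"rz":8.4},
    {"rz":7.8},
    {"dz":0},
    {"dz":0},
    {"dz":0},
    {"dz":0},
    {"dz":0},
  ],
)

```text
invalid input
```

```bash
cat > w.py <<'E'
from h import *
import sys
np.set_printoptions(precision=2,suppress=True)
s=robot.state();print(s["t"],s["tcp_pos"],s["tool_rot"],s["force"],s["grip_width"],s["q"])
n=sys.argv[1]
p,d=optics.grab_frame("wrist");cv2.imwrite(f"pics/{n}.png",p);np.save(f"{n}.npy",d)
import pickle;pickle.dump(s,open(n+".pkl","wb"))
E
python3 w.py w1
```

```text
0.8 [ 223.05 -475.28  192.02] [[ 0.91  0.42  0.  ]
 [ 0.42 -0.91 -0.  ]
 [-0.    0.   -1.  ]] [ 0.01 -0.65  0.27] 85.1133802733018 [-1.13  0.13 -0.04  1.41 -0.    1.57]
```

View pics/w1.png

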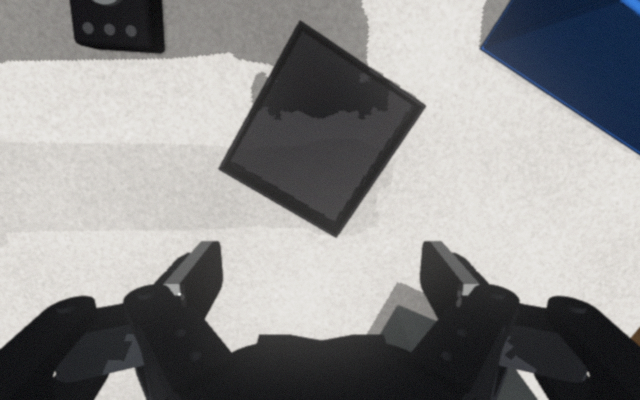

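The move was refused, so nothing moved. The picture shows only the black decoy tray and the open fingers. I'll send full rows.

Request:
step_arm(
  steps=[
    {"dx":45,"dy":-36,"dz":0,"rx":0,"ry":0,"rz":0},
    {"dx":45,"dy":-36,"dz":0,"rx":0,"ry":0,"rz":0},
    {"dx":45,"dy":-36,"dz":0,"rx":0,"ry":0,"rz":0},
    {"dx":45,"dy":-36,"dz":0,"rx":0,"ry":0,"rz":0},
    {"dx":45,"dy":-36,"dz":0,"rx":0,"ry":0,"rz":0},
    {"dx":45,"dy":-36,"dz":0,"rx":0,"ry":0,"rz":0},
    {"dx":45,"dy":-36,"dz":0,"rx":0,"ry":0,"rz":0},
    {"dx":35,"dy":-32,"dz":0,"rx":0,"ry":0,"rz":0},
  ],
  jaw=0,
  force=20,
)

```text
t: 1.85
tcp_pos: [425.3, -61.4, 192.2]
tool_rot: [[0.909, 0.417, 0.005], [0.417, -0.909, -0.001], [0.004, 0.003, -1.0]]
force: [1.1, -0.9, 0.1]
grip_width: 0.2
```

Request:
step_arm(
  steps=[
    {"dx":0,"dy":0,"dz":0,"rx":0,"ry":0,"rz":8.4},
    {"dx":0,"dy":0,"dz":0,"rx":0,"ry":0,"rz":8.4},
    {"dx":0,"dy":0,"dz":0,"rx":0,"ry":0,"rz":7.8},
    {"dx":0,"dy":0,"dz":0,"rx":0,"ry":0,"rz":0},
    {"dx":0,"dy":0,"dz":0,"rx":0,"ry":0,"rz":0},
    {"dx":0,"dy":0,"dz":0,"rx":0,"ry":0,"rz":0},
    {"dx":0,"dy":0,"dz":0,"rx":0,"ry":0,"rz":0},
    {"dx":0,"dy":0,"dz":0,"rx":0,"ry":0,"rz":0},
  ],
)

```text
t: 2.85
tcp_pos: [426.5, -57.3, 192.4]
tool_rot: [[1.0, 0.002, 0.005], [0.002, -1.0, -0.001], [0.005, 0.001, -1.0]]
force: [-0.3, 0.4, 0.6]
grip_width: -0.0
```

```bash
python3 w.py w2
```

```text
2.85 [426.48 -57.29 192.4 ] [[ 1.    0.    0.01]
 [ 0.   -1.   -0.  ]
 [ 0.01  0.   -1.  ]] [-0.27  0.36  0.56] -0.041893651102923354 [-0.13 -0.06 -0.23  1.39 -0.    3.01]
```

View pics/w2.png

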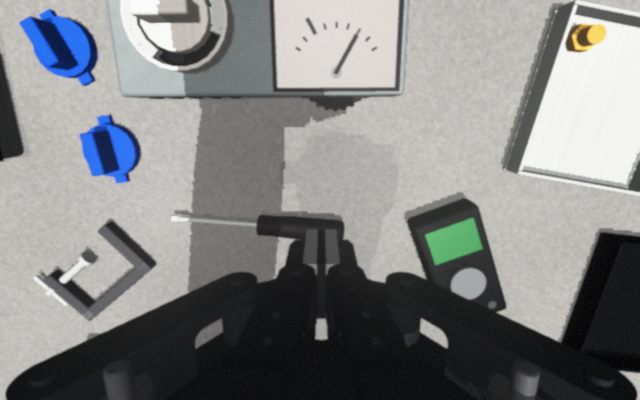

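The needle pivots at (337,72) with its tip at (357,33), on the 7th tick. The long mark at (311,26) is the 3rd, so the wheel needs 4 clicks. The wheel edge shows at (335,105).

```bash
python3 - <<'E'
from h import *
import pickle
np.set_printoptions(precision=1,suppress=True)
s=pickle.load(open("w2.pkl","rb"))
a=at_z("wrist",(122,97),50,s);b=at_z("wrist",(405,96),50,s);print(a,b,"yaw",np.degrees(np.arctan2(-(a-b)[0],(a-b)[1])))
for n,z in(((337,72),55),((357,33),50),((311,26),50)): print(n,at_z("wrist",n,z,s))
print("wheel front", at_z("wrist",(335,108),37,s), "tool tip px", proj("wrist",s["tcp_pos"],s))
p=cv2.imread("pics/w2.png");cv2.imwrite("pics/w2z.png",cv2.resize(p[0:130,240:440],None,fx=4,fy=4,interpolation=cv2.INTER_CUBIC))
E
```

```text
[497.2 130.6  50. ] [ 498.3 -136.9   50. ] yaw 0.23544329702107653
(337, 72) [519.2 -72.1  55. ]
(357, 33) [552.9 -90.   50. ]
(311, 26) [558.6 -48.5  50. ]
wheel front [487.1 -71.4  37. ] tool tip px [320.7 217.7]
```

View pics/w2z.png

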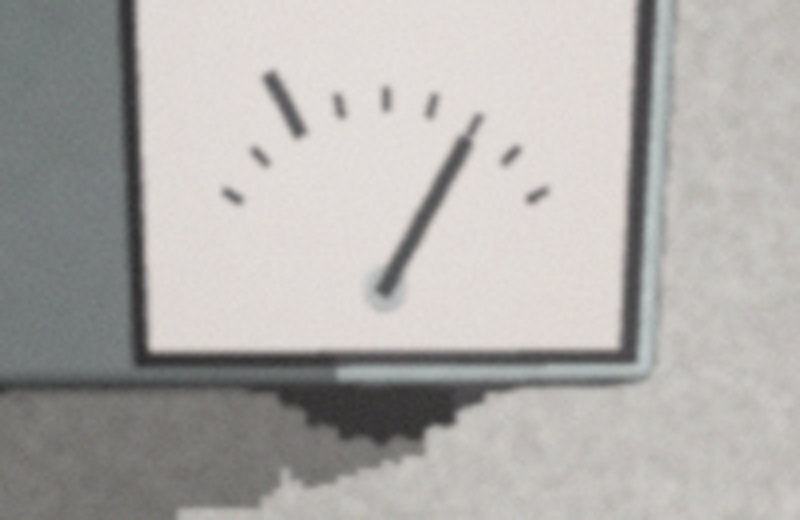

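Request:
step_arm(
  steps=[
    {"dx":0,"dy":0.5,"dz":40,"rx":0,"ry":0,"rz":0},
    {"dx":0,"dy":0,"dz":45,"rx":0,"ry":0,"rz":0},
    {"dx":0,"dy":0,"dz":45,"rx":0,"ry":0,"rz":0},
    {"dx":5,"dy":0,"dz":30,"rx":0,"ry":0,"rz":0},
    {"dx":15,"dy":0,"dz":8,"rx":0,"ry":0,"rz":0},
    {"dx":15,"dy":0,"dz":0,"rx":0,"ry":0,"rz":0},
    {"dx":0,"dy":0,"dz":0,"rx":0,"ry":0,"rz":0},
    {"dx":0,"dy":0,"dz":0,"rx":0,"ry":0,"rz":0},
  ],
)

```text
t: 3.9
tcp_pos: [468.7, -58.6, 24.3]
tool_rot: [[1.0, 0.003, 0.013], [0.003, -1.0, -0.002], [0.013, 0.002, -1.0]]
force: [-0.0, 0.1, 0.6]
grip_width: -0.0
```

```bash
python3 w.py w3
```

```text
3.9 [468.73 -58.56  24.28] [[ 1.    0.    0.01]
 [ 0.   -1.   -0.  ]
 [ 0.01  0.   -1.  ]] [-0.04  0.12  0.6 ] -0.01485966492150745 [-0.12  0.07 -0.47  1.01 -0.    3.01]
```

View pics/w3.png

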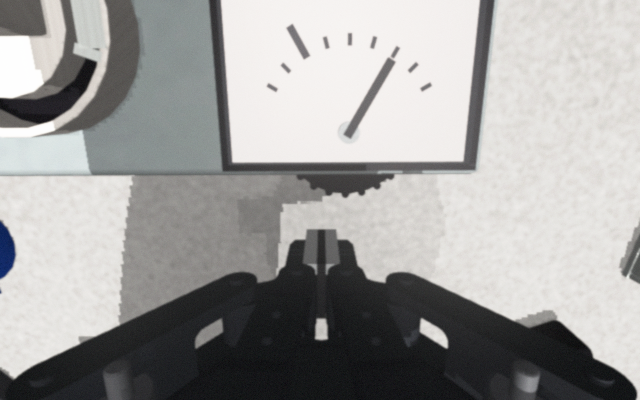

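The needle is clear at (349,130)→(395,50). The fingertip at (320,235) is just short of the wheel edge at (345,193), so I'll advance until contact.

Request:
step_arm(
  steps=[
    {"dx":2,"dy":0,"dz":0,"rx":0,"ry":0,"rz":0},
    {"dx":2,"dy":0,"dz":0,"rx":0,"ry":0,"rz":0},
    {"dx":1.5,"dy":0,"dz":0,"rx":0,"ry":0,"rz":0},
    {"dx":0,"dy":0,"dz":0,"rx":0,"ry":0,"rz":0},
    {"dx":0,"dy":0,"dz":0,"rx":0,"ry":0,"rz":0},
    {"dx":0,"dy":0,"dz":0,"rx":0,"ry":0,"rz":0},
    {"dx":0,"dy":0,"dz":0,"rx":0,"ry":0,"rz":0},
    {"dx":0,"dy":0,"dz":0,"rx":0,"ry":0,"rz":0},
  ],
)

```text
t: 4.95
tcp_pos: [474.5, -58.6, 25.5]
tool_rot: [[1.0, 0.003, 0.015], [0.003, -1.0, -0.002], [0.015, 0.002, -1.0]]
force: [0.1, -0.3, -0.5]
grip_width: -0.1
```

Request:
step_arm(
  steps=[
    {"dx":2,"dy":0,"dz":2,"rx":0,"ry":0,"rz":0},
    {"dx":2,"dy":0,"dz":2,"rx":0,"ry":0,"rz":0},
    {"dx":1,"dy":0,"dz":0.5,"rx":0,"ry":0,"rz":0},
    {"dx":0,"dy":0,"dz":0,"rx":0,"ry":0,"rz":0},
    {"dx":0,"dy":0,"dz":0,"rx":0,"ry":0,"rz":0},
    {"dx":0,"dy":0,"dz":0,"rx":0,"ry":0,"rz":0},
    {"dx":0,"dy":0,"dz":0,"rx":0,"ry":0,"rz":0},
    {"dx":0,"dy":0,"dz":0,"rx":0,"ry":0,"rz":0},
  ],
)

```text
t: 5.95
tcp_pos: [479.9, -58.6, 20.7]
tool_rot: [[1.0, 0.003, 0.015], [0.003, -1.0, -0.002], [0.015, 0.002, -1.0]]
force: [-0.3, -0.0, -0.0]
grip_width: 0.2
```

```bash
python3 w.py w4
```

```text
5.95 [479.89 -58.58  20.68] [[ 1.    0.    0.01]
 [ 0.   -1.   -0.  ]
 [ 0.01  0.   -1.  ]] [-0.28 -0.02 -0.03] 0.16866765585756302 [-0.12  0.09 -0.46  1.   -0.    3.02]
```

View pics/w4.png

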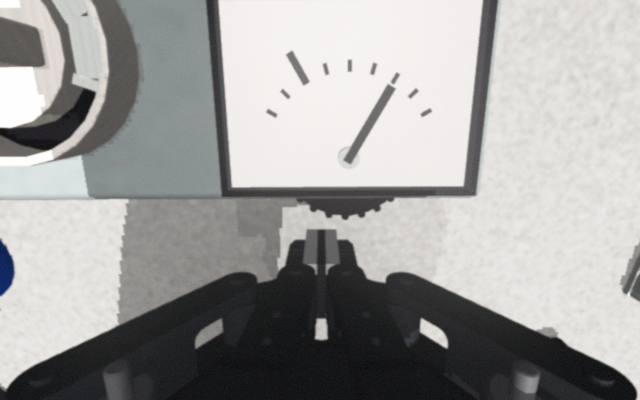

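```bash
python3 - <<'E'
from h import *
import pickle
np.set_printoptions(precision=1,suppress=True)
s=pickle.load(open("w4.pkl","rb"));D=np.load("w4.npy")
T=np.array(s["tcp_pos"]);R=np.array(s["tool_rot"])
for q in((321,232),(312,232),(330,240),(330,255),(345,250),(345,213),(345,208),(333,211),(358,211),(349,160)):
    d=D[q[1],q[0]];X=at_d("wrist",q,d,s);print(q,d,X,R.T@(X-T))
E
```

```text
(321, 232) 145.24533 [488.9 -58.7  67. ] [  9.7   0.2 -46.2]
(312, 232) 144.55255 [489.1 -54.7  67.6] [  9.9  -3.7 -46.8]
(330, 240) 134.49239 [489.6 -62.3  77.9] [ 10.6   3.9 -57.1]
(330, 255) 122.54142 [488.8 -62.   90.4] [ 10.    3.6 -69.6]
(345, 250) 134.15413 [485.8 -68.4  79.2] [  6.8  10.  -58.4]
(345, 213) 172.99614 [488.5 -71.3  38.5] [  8.8  12.8 -17.7]
(345, 208) 174.07373 [490.7 -71.4  36.8] [ 11.   12.9 -15.9]
(333, 211) 173.89609 [489.2 -65.   37.4] [  9.5   6.5 -16.5]
(358, 211) 173.55801 [489.3 -78.2  37.7] [  9.6  19.7 -16.8]
(349, 160) 146.69377 [519.4 -71.1  57.8] [ 40.   12.7 -36.5]
```

The fingertip's front face is 10 mm ahead of the TCP and about 14 mm wide. The wheel front is at x≈488, y≈-71.5. I'll start a gentle rolling stroke towards -y.

Request:
step_arm(
  steps=[
    {"dx":1,"dy":2,"dz":0,"rx":0,"ry":-0.4,"rz":0},
    {"dx":0.5,"dy":2.5,"dz":0,"rx":0,"ry":-0.4,"rz":0},
    {"dx":0,"dy":2.5,"dz":0,"rx":0,"ry":0,"rz":0},
    {"dx":0,"dy":2.5,"dz":0,"rx":0,"ry":0,"rz":0},
    {"dx":0,"dy":2.5,"dz":0,"rx":0,"ry":0,"rz":0},
    {"dx":0,"dy":2.5,"dz":0,"rx":0,"ry":0,"rz":0},
    {"dx":0,"dy":2,"dz":0,"rx":0,"ry":0,"rz":0},
    {"dx":0,"dy":0,"dz":0,"rx":0,"ry":0,"rz":0},
  ],
)

```text
t: 7.0
tcp_pos: [481.6, -76.5, 20.8]
tool_rot: [[1.0, 0.002, 0.0], [0.002, -1.0, -0.003], [0.0, 0.003, -1.0]]
force: [-1.2, 0.4, 0.3]
grip_width: 0.0
```

```bash
python3 w.py w5
```

```text
7.0 [481.59 -76.49  20.75] [[ 1.  0.  0.]
 [ 0. -1. -0.]
 [ 0.  0. -1.]] [-1.21  0.35  0.28] 0.006680862122680096 [-0.16  0.11 -0.43  1.02 -0.    2.98]
```

View pics/w5.png

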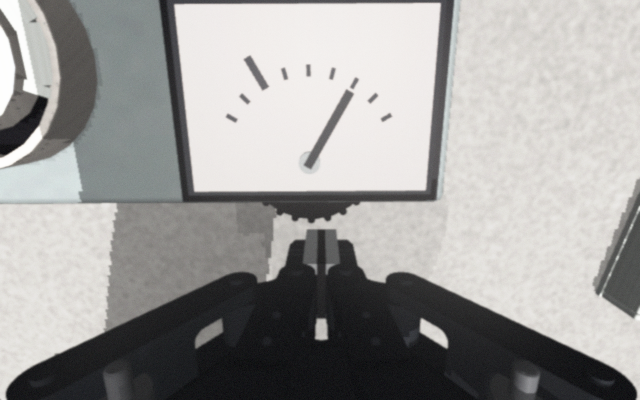

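It only just touched (1.2 N) and the needle hasn't moved. I'll return and press about 3 mm deeper.

Request:
step_arm(
  steps=[
    {"dx":-6,"dy":0,"dz":0,"rx":0,"ry":0,"rz":0},
    {"dx":0,"dy":-14,"dz":0,"rx":0,"ry":0,"rz":0},
    {"dx":5,"dy":0,"dz":0,"rx":0,"ry":0,"rz":0},
    {"dx":4,"dy":0,"dz":0,"rx":0,"ry":0,"rz":0},
    {"dx":1,"dy":0,"dz":0,"rx":0,"ry":0,"rz":0},
    {"dx":0,"dy":2,"dz":0,"rx":0,"ry":0,"rz":0},
    {"dx":0,"dy":2,"dz":0,"rx":0,"ry":0,"rz":0},
    {"dx":0,"dy":2,"dz":0,"rx":0,"ry":0,"rz":0},
  ],
)

```text
t: 8.05
tcp_pos: [486.0, -67.4, 20.7]
tool_rot: [[1.0, 0.003, 0.0], [0.003, -1.0, -0.003], [0.0, 0.003, -1.0]]
force: [1.3, -0.2, -0.4]
grip_width: -0.1
```

Request:
step_arm(
  steps=[
    {"dx":0,"dy":2,"dz":0,"rx":0,"ry":0,"rz":0},
    {"dx":0,"dy":2,"dz":0,"rx":0,"ry":0,"rz":0},
    {"dx":0,"dy":2,"dz":0,"rx":0,"ry":0,"rz":0},
    {"dx":0,"dy":2,"dz":0,"rx":0,"ry":0,"rz":0},
    {"dx":0,"dy":0,"dz":0,"rx":0,"ry":0,"rz":0},
    {"dx":0,"dy":0,"dz":0,"rx":0,"ry":0,"rz":0},
    {"dx":0,"dy":0,"dz":0,"rx":0,"ry":0,"rz":0},
    {"dx":0,"dy":0,"dz":0,"rx":0,"ry":0,"rz":0},
  ],
)

```text
t: 9.05
tcp_pos: [485.8, -76.3, 20.8]
tool_rot: [[1.0, 0.003, 0.0], [0.003, -1.0, -0.002], [0.0, 0.002, -1.0]]
force: [-0.4, -0.4, 0.3]
grip_width: 0.1
```

```bash
python3 w.py w6
```

```text
9.05 [485.83 -76.27  20.76] [[ 1.  0.  0.]
 [ 0. -1. -0.]
 [ 0.  0. -1.]] [-0.43 -0.36  0.33] 0.0603520060875504 [-0.15  0.12 -0.43  1.02 -0.    2.98]
```

View pics/w6.png

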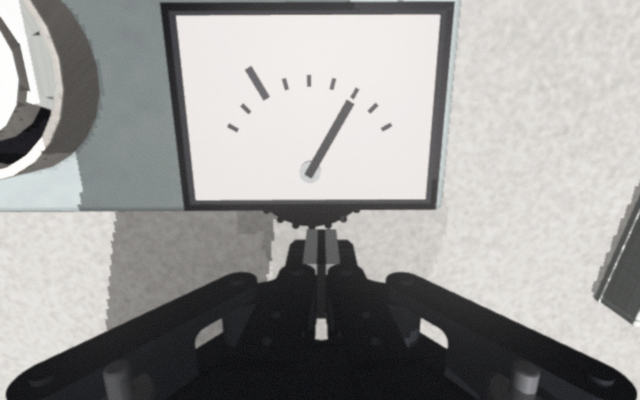

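Still no contact, since the readings are only ±1 N noise. I'll feel forward further with full-force monitoring.

Request:
step_arm(
  steps=[
    {"dx":0,"dy":-5,"dz":0,"rx":0,"ry":0,"rz":0},
    {"dx":2,"dy":0,"dz":0,"rx":0,"ry":0,"rz":0},
    {"dx":2,"dy":0,"dz":0,"rx":0,"ry":0,"rz":0},
    {"dx":0,"dy":0,"dz":0,"rx":0,"ry":0,"rz":0},
    {"dx":0,"dy":0,"dz":0,"rx":0,"ry":0,"rz":0},
    {"dx":0,"dy":0,"dz":0,"rx":0,"ry":0,"rz":0},
    {"dx":0,"dy":0,"dz":0,"rx":0,"ry":0,"rz":0},
    {"dx":0,"dy":0,"dz":0,"rx":0,"ry":0,"rz":0},
  ],
)

```text
t: 10.1
tcp_pos: [490.1, -70.8, 20.7]
tool_rot: [[1.0, 0.003, 0.0], [0.003, -1.0, -0.002], [0.0, 0.002, -1.0]]
force: [0.6, -0.5, 0.1]
grip_width: -0.2
```

```bash
python3 w.py w7; python3 - <<'E'
from h import *
import pickle
np.set_printoptions(precision=1,suppress=True)
f=[]
for i in range(5): f.append(robot.state()["force"])
print(np.array(f))
s=pickle.load(open("w7.pkl","rb"));D=np.load("w7.npy")
T=np.array(s["tcp_pos"]);R=np.array(s["tool_rot"])
c=int(proj("wrist",[490,-71,37],s)[0])
for r in range(200,245,3):
    X=at_d("wrist",(c,r),D[r,c],s);print((c,r),D[r,c],X)
print("proj tcp",proj("wrist",T,s), proj("wrist",T+[10,0,0],s), proj("wrist",[483,-71,37],s),proj("wrist",[498,-71,50],s))
E
```

```text
10.1 [490.13 -70.84  20.73] [[ 1.  0.  0.]
 [ 0. -1. -0.]
 [ 0.  0. -1.]] [ 0.62 -0.5   0.06] -0.1647140156307097 [-0.14  0.13 -0.42  1.02 -0.    3.  ]
[[0.1 0.3 0. ]
 [0.1 0.3 0. ]
 [0.1 0.3 0. ]
 [0.1 0.3 0. ]
 [0.1 0.3 0. ]]
(321, 200) 150.86462 [511.8 -70.9  57.9]
(321, 203) 150.40154 [510.6 -70.9  58.6]
(321, 206) 152.16574 [508.8 -70.9  57.3]
(321, 209) 151.6529 [507.6 -70.9  58.2]
(321, 212) 152.51738 [506.  -70.9  57.7]
(321, 215) 152.768 [504.6 -70.9  57.8]
(321, 218) 153.91306 [502.8 -70.9  57.1]
(321, 221) 176.03786 [493.9 -71.   36.6]
(321, 224) 175.69855 [492.4 -71.   37.3]
(321, 227) 176.95139 [490.4 -71.   36.6]
(321, 230) 146.17378 [500.3 -70.9  65.8]
(321, 233) 142.96007 [500.2 -70.9  69.1]
(321, 236) 138.38405 [500.8 -70.9  73.7]
(321, 239) 138.19098 [499.6 -70.9  74.2]
(321, 242) 133.726 [500.2 -70.9  78.7]
proj tcp [320.7 217.7] [320.7 201.2] [321.  240.2] [321.1 222.5]
```

View pics/w7.png

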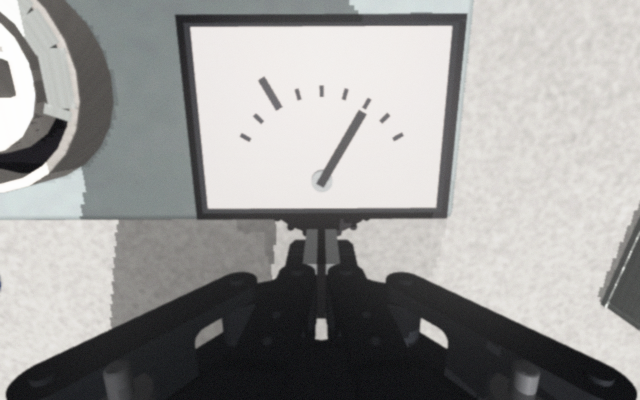

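No force, even though the finger appears to be at the wheel. I'll check where the fingertip really is with the other cameras.

```bash
python3 - <<'E'
from h import *
np.set_printoptions(precision=1,suppress=True)
s=robot.state();T=s["tcp_pos"]
for n in("scene","top"):
    p,d=optics.grab_frame(n);u=proj(n,T);v=proj(n,T+[0,0,46]);g=proj(n,[483,-71,29]);print(n,u,v,g)
    x,y=map(int,u);x0=max(0,x-60);y0=max(0,y-60)
    c=cv2.resize(p[y0:y0+110,x0:x0+140],None,fx=5,fy=5,interpolation=cv2.INTER_CUBIC)
    for q,col in((u,(0,0,255)),(v,(0,255,0)),(g,(255,255,0))): cv2.circle(c,(int((q[0]-x0+.5)*5),int((q[1]-y0+.5)*5)),4,col,1)
    cv2.imwrite(f"pics/{n}_tip.png",c)
E
```

```text
scene [304.  219.6] [303.5 213.3] [302.1 217.7]
top [337.5 216.5] [338.1 214.9] [337.6 218.7]
```

View pics/scene_tip.png

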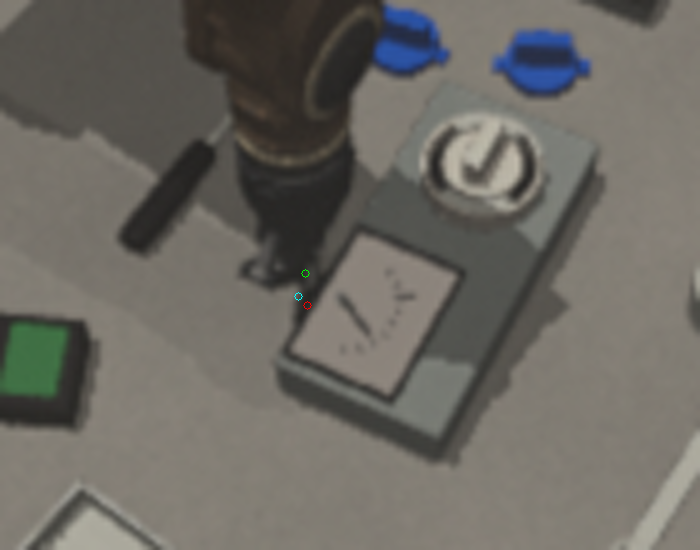

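View pics/top_tip.png

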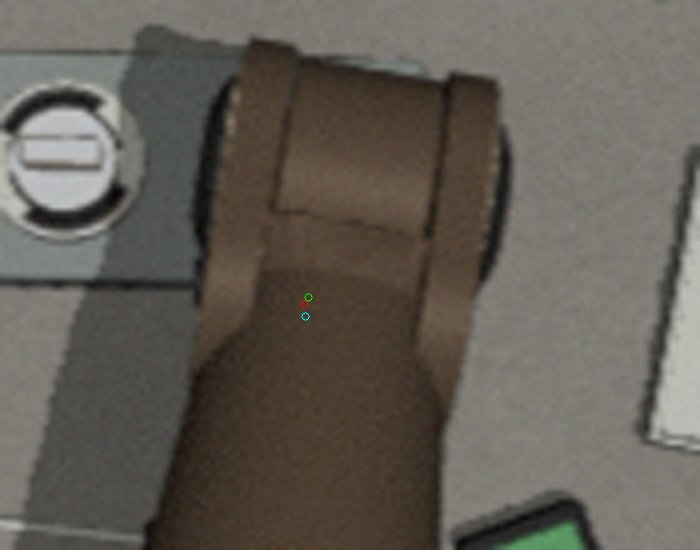

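```bash
python3 - <<'E'
from h import *
import pickle
np.set_printoptions(precision=0,suppress=True,linewidth=200)
for n in("w1","w7"):
    s=pickle.load(open(n+".pkl","rb"));D=np.load(n+".npy")
    T=np.array(s["tcp_pos"]);R=np.array(s["tool_rot"])
    cols=(185,195,205,212,218) if n=="w1" else (302,308,314,321,330,338,345)
    for r in range(220,300,6):
        print(n,r,[tuple(np.round(R.T@(at_d("wrist",(c,r),D[r,c],s)-T)).astype(int)) for c in cols])
p=cv2.imread("pics/w1.png");q=cv2.imread("pics/w7.png")
cv2.imwrite("pics/z.png",np.hstack([cv2.resize(p[225:325,140:240],None,fx=4,fy=4),cv2.resize(q[210:310,270:370],None,fx=4,fy=4)]))
s=pickle.load(open("w1.pkl","rb"));T=s["tcp_pos"];R=s["tool_rot"]
for t in((11,-42,-13),(-11,-42,-13),(0,-42,-13),(0,-50,-13)):print(t,proj("wrist",T+R@np.array(t,float),s))
E
```

```text
w1 220 [(np.int64(-70), np.int64(-163), np.int64(190)), (np.int64(-71), np.int64(-151), np.int64(192)), (np.int64(-71), np.int64(-139), np.int64(192)), (np.int64(-71), np.int64(-131), np.int64(192)), (np.int64(-71), np.int64(-123), np.int64(191))]
w1 226 [(np.int64(-78), np.int64(-164), np.int64(191)), (np.int64(-79), np.int64(-152), np.int64(192)), (np.int64(-78), np.int64(-139), np.int64(190)), (np.int64(-78), np.int64(-131), np.int64(191)), (np.int64(-79), np.int64(-124), np.int64(192))]
w1 232 [(np.int64(-86), np.int64(-165), np.int64(192)), (np.int64(-86), np.int64(-152), np.int64(191)), (np.int64(-86), np.int64(-141), np.int64(192)), (np.int64(-87), np.int64(-132), np.int64(193)), (np.int64(-86), np.int64(-125), np.int64(192))]
w1 238 [(np.int64(-94), np.int64(-166), np.int64(192)), (np.int64(-94), np.int64(-154), np.int64(193)), (np.int64(-94), np.int64(-142), np.int64(193)), (np.int64(-94), np.int64(-133), np.int64(192)), (np.int64(-94), np.int64(-126), np.int64(193))]
w1 244 [(np.int64(-102), np.int64(-167), np.int64(192)), (np.int64(-102), np.int64(-155), np.int64(193)), (n
[... 6118 characters left out ...]
4(-97)), (np.int64(11), np.int64(-4), np.int64(-96)), (np.int64(5), np.int64(-2), np.int64(-86)), (np.int64(-1), np.int64(0), np.int64(-77)), (np.int64(10), np.int64(3), np.int64(-94)), (np.int64(11), np.int64(5), np.int64(-97)), (np.int64(11), np.int64(7), np.int64(-96))]
w7 298 [(np.int64(16), np.int64(-5), np.int64(-107)), (np.int64(11), np.int64(-3), np.int64(-99)), (np.int64(2), np.int64(-2), np.int64(-85)), (np.int64(-3), np.int64(0), np.int64(-78)), (np.int64(7), np.int64(3), np.int64(-93)), (np.int64(17), np.int64(5), np.int64(-108)), (np.int64(16), np.int64(6), np.int64(-107))]
(11, -42, -13) [242. 206.]
(-11, -42, -13) [245. 244.]
(0, -42, -13) [244. 226.]
(0, -50, -13) [229. 226.]
```

View pics/z.png

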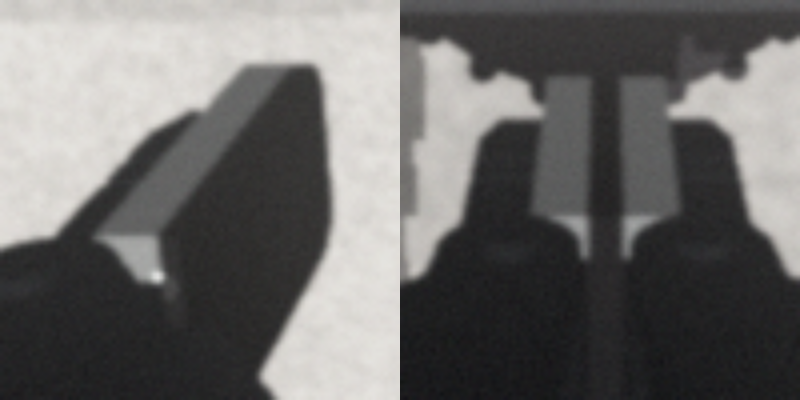

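The depth map shows the finger ends sit about 46 mm short of the reported TCP when shut (60 mm when open). The scene camera and the missing contact agree with this. So the fingertip was passing above the wheel. I'll back off and lower with care, watching the force.

Request:
step_arm(
  steps=[
    {"dx":-12,"dy":0,"dz":0,"rx":0,"ry":0,"rz":0},
    {"dx":-14,"dy":-5,"dz":0,"rx":0,"ry":0,"rz":0},
    {"dx":0,"dy":-4,"dz":5,"rx":0,"ry":0,"rz":0},
    {"dx":0,"dy":0,"dz":5,"rx":0,"ry":0,"rz":0},
    {"dx":0,"dy":0,"dz":3,"rx":0,"ry":0,"rz":0},
    {"dx":0,"dy":0,"dz":2,"rx":0,"ry":0,"rz":0},
    {"dx":0,"dy":0,"dz":2,"rx":0,"ry":0,"rz":0},
    {"dx":0,"dy":0,"dz":0,"rx":0,"ry":0,"rz":0},
  ],
)

```text
t: 11.25
tcp_pos: [461.9, -61.2, 2.2]
tool_rot: [[1.0, 0.003, -0.0], [0.003, -1.0, -0.002], [-0.0, 0.002, -1.0]]
force: [-0.0, 0.0, -0.0]
grip_width: 0.4
```

Request:
step_arm(
  steps=[
    {"dx":0,"dy":0,"dz":2,"rx":0,"ry":0,"rz":0},
    {"dx":0,"dy":0,"dz":2,"rx":0,"ry":0,"rz":0},
    {"dx":0,"dy":0,"dz":2,"rx":0,"ry":0,"rz":0},
    {"dx":0,"dy":0,"dz":2,"rx":0,"ry":0,"rz":0},
    {"dx":0,"dy":0,"dz":0,"rx":0,"ry":0,"rz":0},
    {"dx":0,"dy":0,"dz":0,"rx":0,"ry":0,"rz":0},
    {"dx":0,"dy":0,"dz":0,"rx":0,"ry":0,"rz":0},
    {"dx":0,"dy":0,"dz":0,"rx":0,"ry":0,"rz":0},
  ],
)

```text
t: 12.25
tcp_pos: [462.2, -61.3, -6.1]
tool_rot: [[1.0, 0.003, 0.0], [0.003, -1.0, -0.002], [0.0, 0.002, -1.0]]
force: [-0.8, 0.2, 0.2]
grip_width: -0.1
```

TCP z is -6 with no table contact, which confirms the offset. I'll lower to wheel height (finger end at z≈20) and approach.

Request:
step_arm(
  steps=[
    {"dx":0,"dy":0,"dz":8,"rx":0,"ry":0,"rz":0},
    {"dx":0,"dy":0,"dz":7,"rx":0,"ry":0,"rz":0},
    {"dx":0,"dy":0,"dz":6,"rx":0,"ry":0,"rz":0},
    {"dx":4,"dy":0,"dz":0,"rx":0,"ry":0,"rz":0},
    {"dx":4,"dy":0,"dz":0,"rx":0,"ry":0,"rz":0},
    {"dx":2,"dy":0,"dz":0,"rx":0,"ry":0,"rz":0},
    {"dx":0,"dy":0,"dz":0,"rx":0,"ry":0,"rz":0},
    {"dx":0,"dy":0,"dz":0,"rx":0,"ry":0,"rz":0},
  ],
)

```text
t: 13.25
tcp_pos: [473.2, -61.4, -28.7]
tool_rot: [[1.0, 0.003, 0.0], [0.003, -1.0, -0.002], [0.0, 0.002, -1.0]]
force: [-0.5, 0.4, 0.1]
grip_width: 0.3
```

```bash
python3 w.py w8; python3 - <<'E'
import cv2
q=cv2.imread("pics/w8.png");cv2.imwrite("pics/w8z.png",cv2.resize(q[40:310,180:500],None,fx=2.2,fy=2.2,interpolation=2))
E
```

```text
13.25 [473.19 -61.36 -28.73] [[ 1.  0.  0.]
 [ 0. -1. -0.]
 [ 0.  0. -1.]] [-0.54  0.38  0.07] 0.2636947935167031 [-0.13  0.14 -0.53  0.91 -0.    3.01]
```

View pics/w8z.png

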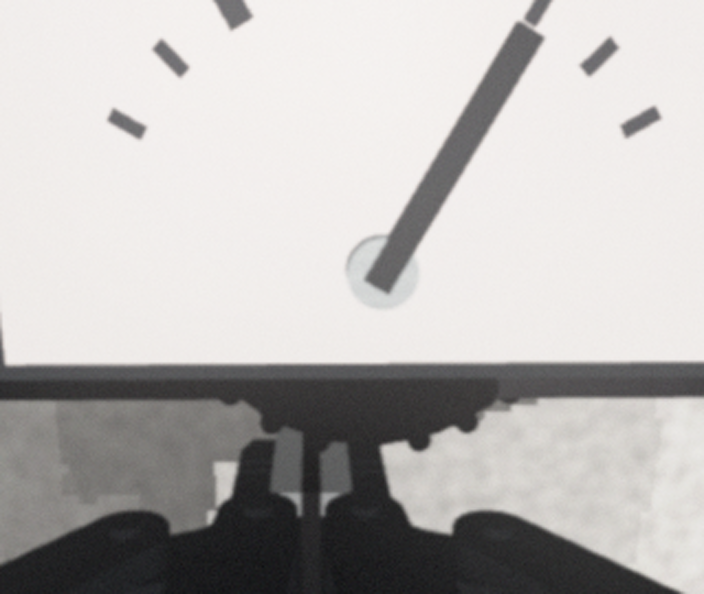

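The finger is now at the wheel's edge. I'll press about 3 mm and roll towards -y.

Request:
step_arm(
  steps=[
    {"dx":2,"dy":0,"dz":0,"rx":0,"ry":0,"rz":0},
    {"dx":1.5,"dy":0,"dz":0,"rx":0,"ry":0,"rz":0},
    {"dx":0,"dy":2,"dz":0,"rx":0,"ry":0,"rz":0},
    {"dx":0,"dy":2,"dz":0,"rx":0,"ry":0,"rz":0},
    {"dx":0,"dy":2,"dz":0,"rx":0,"ry":0,"rz":0},
    {"dx":0,"dy":2,"dz":0,"rx":0,"ry":0,"rz":0},
    {"dx":0,"dy":1,"dz":0,"rx":0,"ry":0,"rz":0},
    {"dx":0,"dy":0,"dz":0,"rx":0,"ry":0,"rz":0},
  ],
)

```text
t: 14.3
tcp_pos: [475.1, -71.1, -29.0]
tool_rot: [[1.0, 0.003, -0.003], [0.003, -1.0, -0.003], [-0.003, 0.003, -1.0]]
force: [-1.4, -0.3, 0.9]
grip_width: -0.1
```

```bash
python3 w.py w9; python3 - <<'E'
import cv2
q=cv2.imread("pics/w9.png");cv2.imwrite("pics/w9z.png",cv2.resize(q[40:310,180:500],None,fx=2.2,fy=2.2,interpolation=2))
E
```

```text
14.3 [475.09 -71.09 -29.03] [[ 1.  0. -0.]
 [ 0. -1. -0.]
 [-0.  0. -1.]] [-1.37 -0.3   0.95] -0.06137496551764432 [-0.15  0.15 -0.52  0.91 -0.    2.99]
```

View pics/w9z.png

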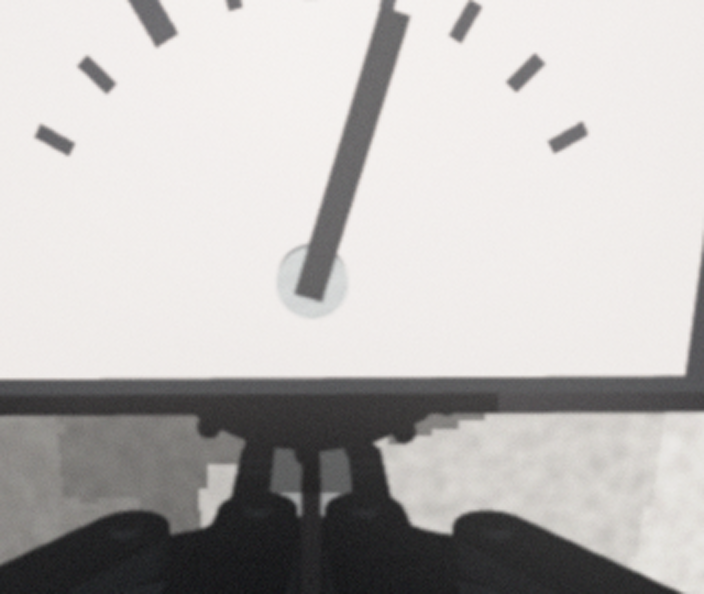

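The wheel moved one click and the needle is on the 6th tick. I'll continue the stroke for a second click.

Request:
step_arm(
  steps=[
    {"dx":0.5,"dy":2,"dz":0,"rx":0,"ry":0,"rz":0},
    {"dx":0,"dy":2,"dz":0,"rx":0,"ry":0,"rz":0},
    {"dx":0,"dy":2,"dz":0,"rx":0,"ry":0,"rz":0},
    {"dx":0,"dy":2,"dz":0,"rx":0,"ry":0,"rz":0},
    {"dx":0,"dy":1,"dz":0,"rx":0,"ry":0,"rz":0},
    {"dx":0,"dy":0,"dz":0,"rx":0,"ry":0,"rz":0},
    {"dx":0,"dy":0,"dz":0,"rx":0,"ry":0,"rz":0},
    {"dx":0,"dy":0,"dz":0,"rx":0,"ry":0,"rz":0},
  ],
)

```text
t: 15.35
tcp_pos: [475.8, -81.2, -29.0]
tool_rot: [[1.0, 0.002, -0.003], [0.002, -1.0, -0.004], [-0.003, 0.004, -1.0]]
force: [-1.9, -2.0, 0.5]
grip_width: -0.3
```

```bash
python3 w.py w10; python3 - <<'E'
import cv2
q=cv2.imread("pics/w10.png");cv2.imwrite("pics/w10z.png",cv2.resize(q[40:310,180:500],None,fx=2.2,fy=2.2,interpolation=2))
E
```

```text
15.35 [475.79 -81.18 -28.99] [[ 1.  0. -0.]
 [ 0. -1. -0.]
 [-0.  0. -1.]] [-1.89 -2.    0.5 ] -0.33220588780496474 [-0.17  0.15 -0.51  0.91 -0.    2.97]
```

View pics/w10z.png

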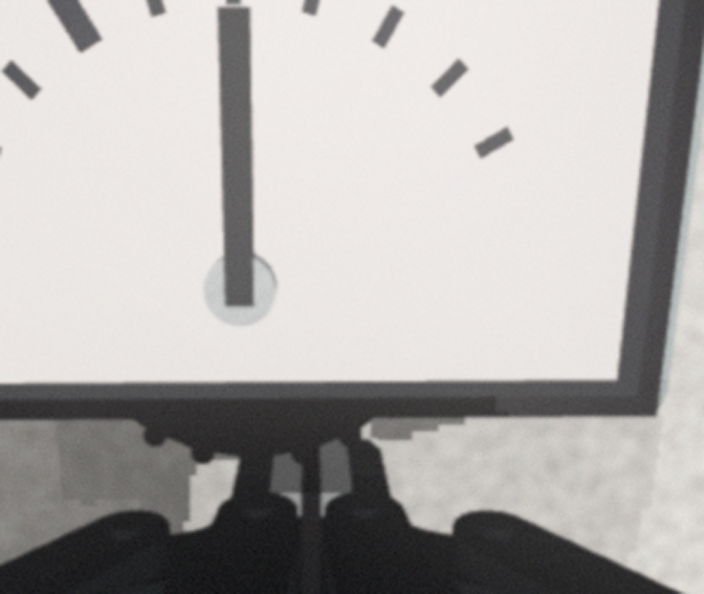

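The needle is straight up on the 5th tick, two clicks short. I'll repeat the same stroke.

Request:
step_arm(
  steps=[
    {"dx":-8,"dy":0,"dz":0,"rx":0,"ry":0,"rz":0},
    {"dx":0,"dy":-10,"dz":0,"rx":0,"ry":0,"rz":0},
    {"dx":0,"dy":-10,"dz":0,"rx":0,"ry":0,"rz":0},
    {"dx":5,"dy":0,"dz":0,"rx":0,"ry":0,"rz":0},
    {"dx":4,"dy":0,"dz":0,"rx":0,"ry":0,"rz":0},
    {"dx":1,"dy":0,"dz":0,"rx":0,"ry":0,"rz":0},
    {"dx":0,"dy":2,"dz":0,"rx":0,"ry":0,"rz":0},
    {"dx":0,"dy":2,"dz":0,"rx":0,"ry":0,"rz":0},
  ],
)

```text
t: 16.4
tcp_pos: [477.4, -62.4, -29.1]
tool_rot: [[1.0, 0.004, -0.004], [0.004, -1.0, -0.001], [-0.004, 0.001, -1.0]]
force: [-2.8, 0.8, 2.0]
grip_width: -0.3
```

Request:
step_arm(
  steps=[
    {"dx":0,"dy":2,"dz":0,"rx":0,"ry":0,"rz":0},
    {"dx":0,"dy":2,"dz":0,"rx":0,"ry":0,"rz":0},
    {"dx":0,"dy":2,"dz":0,"rx":0,"ry":0,"rz":0},
    {"dx":0,"dy":2,"dz":0,"rx":0,"ry":0,"rz":0},
    {"dx":0,"dy":2,"dz":0,"rx":0,"ry":0,"rz":0},
    {"dx":0,"dy":1,"dz":0,"rx":0,"ry":0,"rz":0},
    {"dx":0,"dy":0,"dz":0,"rx":0,"ry":0,"rz":0},
    {"dx":0,"dy":0,"dz":0,"rx":0,"ry":0,"rz":0},
  ],
)

```text
t: 17.4
tcp_pos: [477.0, -75.2, -29.2]
tool_rot: [[1.0, 0.003, -0.004], [0.003, -1.0, -0.002], [-0.004, 0.002, -1.0]]
force: [-2.5, 0.3, 1.0]
grip_width: 0.1
```

```bash
python3 w.py w11; python3 - <<'E'
import cv2
q=cv2.imread("pics/w11.png");cv2.imwrite("pics/w11z.png",cv2.resize(q[10:310,130:500],None,fx=2,fy=2,interpolation=2))
E
```

```text
17.4 [477.01 -75.17 -29.15] [[ 1.  0. -0.]
 [ 0. -1. -0.]
 [-0.  0. -1.]] [-2.48  0.26  1.01] 0.1308118146360788 [-0.15  0.15 -0.51  0.91 -0.    2.98]
```

View pics/w11z.png

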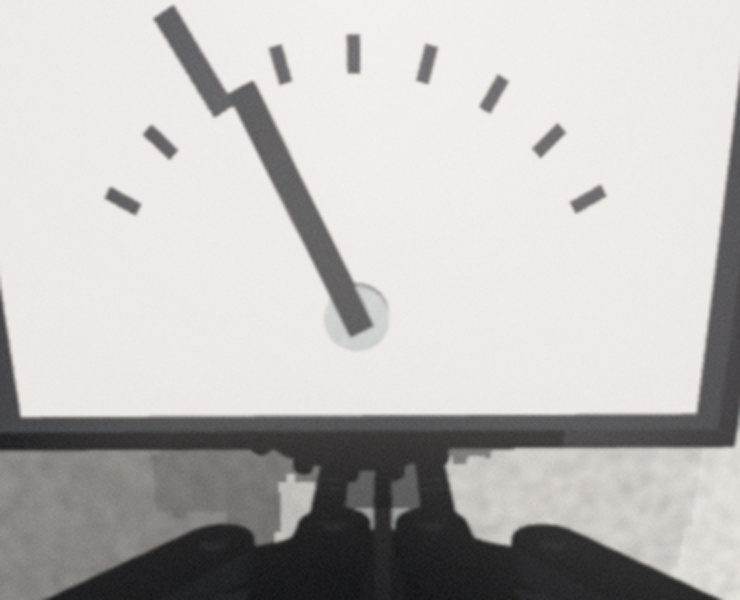

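The needle is within about 4° of the long mark. I'll let go straight back so it settles in its click.

Request:
step_arm(
  steps=[
    {"dx":-8,"dy":0,"dz":0,"rx":0,"ry":0,"rz":0},
    {"dx":-10,"dy":0,"dz":0,"rx":0,"ry":0,"rz":0},
    {"dx":-10,"dy":0,"dz":-5,"rx":0,"ry":0,"rz":0},
    {"dx":-10,"dy":0,"dz":-30,"rx":0,"ry":0,"rz":0},
    {"dx":0,"dy":0,"dz":-40,"rx":0,"ry":0,"rz":0},
    {"dx":0,"dy":0,"dz":-45,"rx":0,"ry":0,"rz":0},
    {"dx":0,"dy":0,"dz":-45,"rx":0,"ry":0,"rz":0},
    {"dx":0,"dy":0,"dz":0,"rx":0,"ry":0,"rz":0},
  ],
)

```text
t: 18.45
tcp_pos: [435.4, -74.7, 142.9]
tool_rot: [[1.0, 0.003, 0.001], [0.003, -1.0, -0.002], [0.001, 0.002, -1.0]]
force: [0.0, -0.3, -1.1]
grip_width: -0.1
```

```bash
python3 w.py w12; python3 - <<'E'
import cv2
q=cv2.imread("pics/w12.png");cv2.imwrite("pics/w12z.png",cv2.resize(q[0:200,200:460],None,fx=3,fy=3,interpolation=2))
E
```

```text
18.45 [435.42 -74.74 142.89] [[ 1.  0.  0.]
 [ 0. -1. -0.]
 [ 0.  0. -1.]] [ 0.02 -0.33 -1.12] -0.0916187114448356 [-0.17 -0.03 -0.31  1.29 -0.    2.97]
```

View pics/w12z.png

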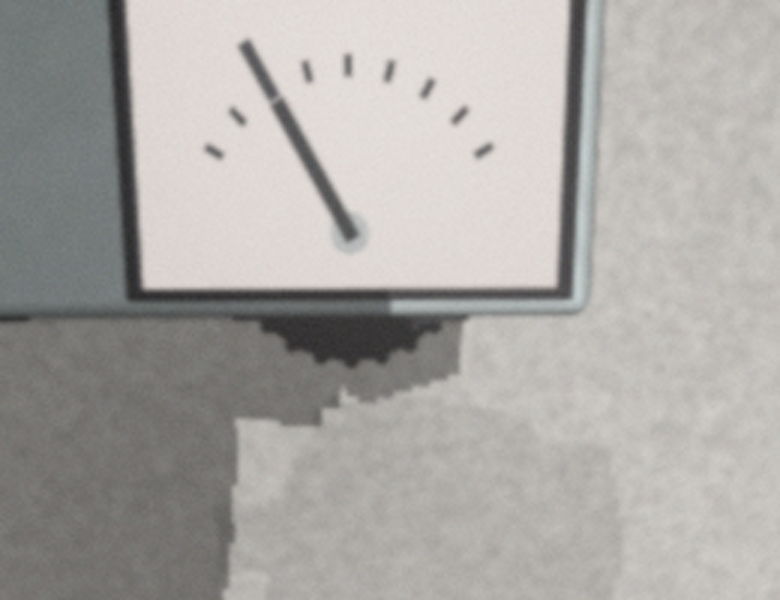

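The needle lies exactly on the long mark, with the wheel let go. Next is the cap: I'll move over it, turn the tool 90° and half-open the jaws.

Request:
step_arm(
  steps=[
    {"dx":32,"dy":-35,"dz":0,"rx":0,"ry":0,"rz":0},
    {"dx":32,"dy":-35,"dz":0,"rx":0,"ry":0,"rz":0},
    {"dx":32,"dy":-35,"dz":0,"rx":0,"ry":0,"rz":0},
    {"dx":31,"dy":-33,"dz":0,"rx":0,"ry":0,"rz":0},
    {"dx":0,"dy":0,"dz":0,"rx":0,"ry":0,"rz":-10.5},
    {"dx":0,"dy":0,"dz":0,"rx":0,"ry":0,"rz":-10.5},
    {"dx":0,"dy":0,"dz":0,"rx":0,"ry":0,"rz":-10.5},
    {"dx":0,"dy":0,"dz":0,"rx":0,"ry":0,"rz":-10.5},
  ],
  jaw=0.6,
)

```text
t: 19.5
tcp_pos: [557.4, 36.6, 128.7]
tool_rot: [[0.695, 0.718, -0.019], [0.719, -0.695, 0.023], [0.003, -0.03, -1.0]]
force: [0.1, -0.5, 0.8]
grip_width: 51.0
```

Request:
step_arm(
  steps=[
    {"dx":0,"dy":0,"dz":0,"rx":0,"ry":0,"rz":-10.5},
    {"dx":0,"dy":0,"dz":0,"rx":0,"ry":0,"rz":-10.5},
    {"dx":0,"dy":0,"dz":0,"rx":0,"ry":0,"rz":-10.5},
    {"dx":0,"dy":0,"dz":0,"rx":0,"ry":0,"rz":-10.5},
    {"dx":0,"dy":0,"dz":0,"rx":0,"ry":0,"rz":-5.5},
    {"dx":0,"dy":0,"dz":0,"rx":0,"ry":0,"rz":0},
    {"dx":0,"dy":0,"dz":0,"rx":0,"ry":0,"rz":0},
    {"dx":0,"dy":0,"dz":0,"rx":0,"ry":0,"rz":0},
  ],
)

```text
t: 20.5
tcp_pos: [549.4, 35.9, 117.7]
tool_rot: [[-0.077, 0.996, -0.036], [0.997, 0.077, 0.022], [0.025, -0.034, -0.999]]
force: [-0.0, 0.2, 0.3]
grip_width: 51.3
```

```bash
python3 w.py w13
```

```text
20.5 [549.41  35.88 117.67] [[-0.08  1.   -0.04]
 [ 1.    0.08  0.02]
 [ 0.02 -0.03 -1.  ]] [-0.02  0.2   0.34] 51.2842925053717 [ 0.05  0.22 -0.1   1.29  0.02  1.54]
```

View pics/w13.png

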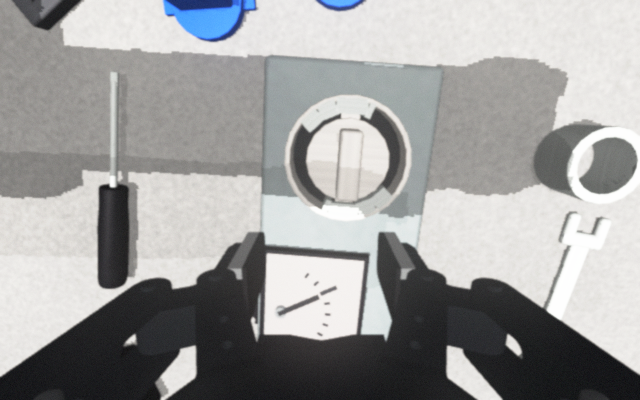

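The cap's bar is seen at (349,165). I'll compute its position and the pose correction, including tilt.

```bash
python3 - <<'E'
from h import *
import pickle
from scipy.spatial.transform import Rotation as Ro
np.set_printoptions(precision=2,suppress=True)
s=pickle.load(open("w13.pkl","rb"));D=np.load("w13.npy")
p=cv2.imread("pics/w13.png");cv2.imwrite("pics/w13z.png",cv2.resize(p[80:240,270:430],None,fx=3.7,fy=3.7,interpolation=2))
for q in((349,150),(349,185),(340,165)): X=at_d("wrist",q,D[q[1],q[0]],s);print(q,X)
print("bar",at_z("wrist",(350,131),101,s),at_z("wrist",(348,198),101,s))
print("collar",at_z("wrist",(348.5,157),72,s))
th=np.radians(90.3);Rt=np.array([[np.cos(th),np.sin(th),0],[np.sin(th),-np.cos(th),0],[0,0,-1]])
R=np.array(s["tool_rot"]);print("rotvec tool deg",np.degrees(Ro.from_matrix(R.T@Rt).as_rotvec()))
E
```

```text
(349, 150) [561.65  75.48 103.02]
(349, 185) [563.79  53.9  101.66]
(340, 165) [557.17  65.77 101.26]
bar [561.27  86.55 101.  ] [564.01  45.43 101.  ]
collar [563.56  67.32  72.  ]
rotvec tool deg [-2.02 -1.35  4.12]
```

View pics/w13z.png

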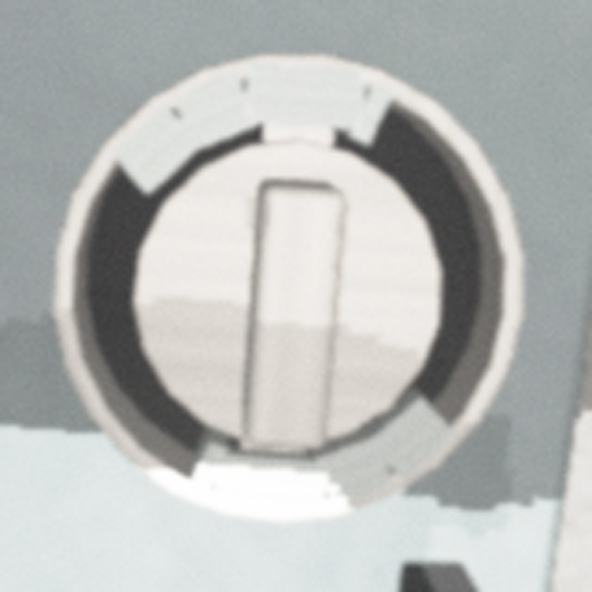

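Request:
step_arm(
  steps=[
    {"dx":0,"dy":0,"dz":0,"rx":-2,"ry":-1.4,"rz":4.1},
    {"dx":15,"dy":7,"dz":0,"rx":0,"ry":0,"rz":0},
    {"dx":14,"dy":6,"dz":0,"rx":0,"ry":0,"rz":0},
    {"dx":0,"dy":0,"dz":0,"rx":0,"ry":0,"rz":0},
    {"dx":0,"dy":0,"dz":0,"rx":0,"ry":0,"rz":0},
    {"dx":0,"dy":0,"dz":0,"rx":0,"ry":0,"rz":0},
    {"dx":0,"dy":0,"dz":0,"rx":0,"ry":0,"rz":0},
    {"dx":0,"dy":0,"dz":0,"rx":0,"ry":0,"rz":0},
  ],
)

```text
t: 21.55
tcp_pos: [563.8, 66.8, 117.2]
tool_rot: [[-0.005, 1.0, -0.001], [1.0, 0.005, -0.001], [-0.001, -0.001, -1.0]]
force: [0.5, -0.4, -0.2]
grip_width: 51.4
```

```bash
cat > c.py <<'E'
from h import *
import sys
from scipy.spatial.transform import Rotation as Ro
np.set_printoptions(precision=2,suppress=True)
s=robot.state();yaw=float(sys.argv[1]);tgt=np.array([float(a) for a in sys.argv[2:5]])
th=np.radians(yaw);Rt=np.array([[np.cos(th),np.sin(th),0],[np.sin(th),-np.cos(th),0],[0,0,-1]])
R=np.array(s["tool_rot"]);print(s["tcp_pos"],"force",s["force"],s["ft_torque"],"w",s["grip_width"],"q",s["q"])
print("rotvec",np.degrees(Ro.from_matrix(R.T@Rt).as_rotvec()),"shift tool now",R.T@(tgt-s["tcp_pos"]),"after rot",Rt.T@(tgt-s["tcp_pos"]))
E
python3 c.py 90.3 562.6 65 31
```

```text
[563.76  66.78 117.16] force [ 0.52 -0.38 -0.18] [ 0.02 -0.02 -0.02] w 51.36587021899236 q [ 0.12  0.22 -0.09  1.26 -0.    1.68]
rotvec [-0.08  0.05 -0.02] shift tool now [-1.69 -1.05 86.17] after rot [-1.77 -1.17 86.16]
```

Request:
step_arm(
  steps=[
    {"dx":-1.7,"dy":-1,"dz":20,"rx":0,"ry":0,"rz":0},
    {"dx":0,"dy":0,"dz":25,"rx":0,"ry":0,"rz":0},
    {"dx":0,"dy":0,"dz":20,"rx":0,"ry":0,"rz":0},
    {"dx":0,"dy":0,"dz":12,"rx":0,"ry":0,"rz":0},
    {"dx":0,"dy":0,"dz":6,"rx":0,"ry":0,"rz":0},
    {"dx":0,"dy":0,"dz":2,"rx":0,"ry":0,"rz":0},
    {"dx":0,"dy":0,"dz":0,"rx":0,"ry":0,"rz":0},
    {"dx":0,"dy":0,"dz":0,"rx":0,"ry":0,"rz":0},
  ],
)

```text
t: 22.55
tcp_pos: [564.5, 64.2, 32.5]
tool_rot: [[-0.004, 1.0, 0.004], [1.0, 0.004, -0.0], [-0.0, 0.004, -1.0]]
force: [-0.8, 0.1, -0.2]
grip_width: 51.3
```

```bash
python3 c.py 90.3 562.6 65 31; python3 w.py w14
```

```text
[564.54  64.22  32.53] force [-0.79  0.12 -0.22] [-0.03  0.06  0.03] w 51.34897832238727 q [ 0.11  0.25 -0.24  1.08 -0.    1.68]
rotvec [ 0.21  0.02 -0.1 ] shift tool now [ 0.78 -1.94  1.53] after rot [ 0.79 -1.93  1.53]
22.55 [564.54  64.22  32.53] [[-0.  1.  0.]
 [ 1.  0. -0.]
 [-0.  0. -1.]] [-0.79  0.12 -0.22] 51.34897832238727 [ 0.11  0.25 -0.24  1.08 -0.    1.68]
```

View pics/w14.png

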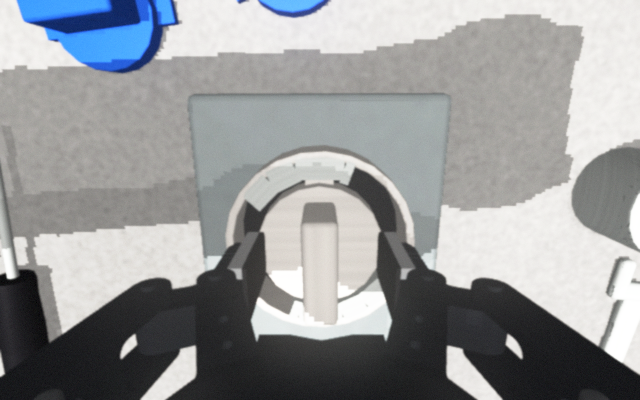

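The bar at (320,260) is centred between the open fingers at (255,260) and (390,260). I'll close on it.

Request:
step_arm(
  steps=[
    {"dx":0.8,"dy":-1.5,"dz":1,"rx":0,"ry":0,"rz":0},
    {"dx":0,"dy":0,"dz":0,"rx":0,"ry":0,"rz":0},
    {"dx":0,"dy":0,"dz":0,"rx":0,"ry":0,"rz":0},
    {"dx":0,"dy":0,"dz":0,"rx":0,"ry":0,"rz":0},
    {"dx":0,"dy":0,"dz":0,"rx":0,"ry":0,"rz":0},
    {"dx":0,"dy":0,"dz":0,"rx":0,"ry":0,"rz":0},
    {"dx":0,"dy":0,"dz":0,"rx":0,"ry":0,"rz":0},
    {"dx":0,"dy":0,"dz":0,"rx":0,"ry":0,"rz":0},
  ],
  jaw=0,
  force=50,
)

```text
t: 23.6
tcp_pos: [563.2, 65.1, 32.9]
tool_rot: [[-0.004, 1.0, 0.005], [1.0, 0.004, -0.0], [-0.0, 0.005, -1.0]]
force: [-1.2, -1.2, 2.0]
grip_width: 13.2
```

```bash
python3 c.py 90.3 562.6 65 31; python3 w.py w15
```

```text
[563.21  65.14  32.89] force [-1.21 -1.16  1.97] [-0.01  0.3   0.01] w 13.235100487274904 q [ 0.12  0.25 -0.25  1.07 -0.    1.68]
rotvec [ 0.3   0.02 -0.09] shift tool now [-0.14 -0.62  1.89] after rot [-0.14 -0.61  1.89]
23.6 [563.21  65.14  32.89] [[-0.    1.    0.01]
 [ 1.    0.   -0.  ]
 [-0.    0.01 -1.  ]] [-1.21 -1.16  1.97] 13.235100487274904 [ 0.12  0.25 -0.25  1.07 -0.    1.68]
```

View pics/w15.png

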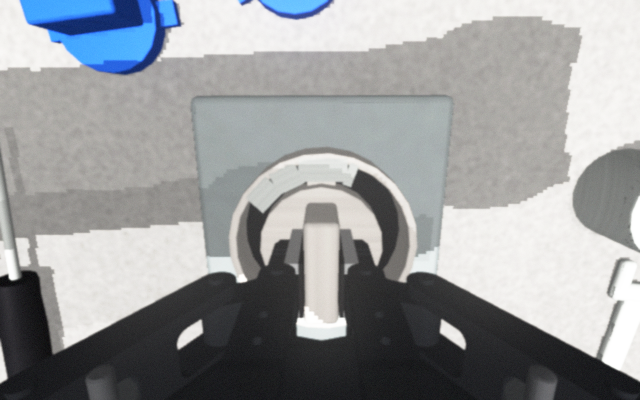

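The bar is gripped (opening 13 mm). Pressing down about 6 mm.

Request:
step_arm(
  steps=[
    {"dx":0,"dy":0,"dz":2,"rx":0,"ry":0,"rz":0},
    {"dx":0,"dy":0,"dz":2,"rx":0,"ry":0,"rz":0},
    {"dx":0,"dy":0,"dz":1.5,"rx":0,"ry":0,"rz":0},
    {"dx":0,"dy":0,"dz":0.5,"rx":0,"ry":0,"rz":0},
    {"dx":0,"dy":0,"dz":0,"rx":0,"ry":0,"rz":0},
    {"dx":0,"dy":0,"dz":0,"rx":0,"ry":0,"rz":0},
    {"dx":0,"dy":0,"dz":0,"rx":0,"ry":0,"rz":0},
    {"dx":0,"dy":0,"dz":0,"rx":0,"ry":0,"rz":0},
  ],
)

```text
t: 24.65
tcp_pos: [563.2, 65.1, 27.1]
tool_rot: [[-0.004, 1.0, 0.006], [1.0, 0.004, -0.0], [-0.0, 0.006, -1.0]]
force: [-1.8, -0.8, 4.3]
grip_width: 13.0
```

```bash
python3 c.py 90.3 562.6 65 27
```

```text
[563.23  65.14  27.1 ] force [-1.83 -0.76  4.31] [-0.04  0.44  0.06] w 13.028254555748902 q [ 0.12  0.25 -0.26  1.06 -0.    1.68]
rotvec [ 0.32  0.02 -0.1 ] shift tool now [-0.14 -0.64  0.09] after rot [-0.14 -0.64  0.1 ]
```

Request:
step_arm(
  steps=[
    {"dx":0,"dy":0,"dz":0.4,"rx":0,"ry":0,"rz":-2},
    {"dx":0,"dy":0,"dz":0,"rx":0,"ry":0,"rz":-3},
    {"dx":0,"dy":0,"dz":0,"rx":0,"ry":0,"rz":-4},
    {"dx":0,"dy":0,"dz":0,"rx":0,"ry":0,"rz":-4},
    {"dx":0,"dy":0,"dz":0,"rx":0,"ry":0,"rz":-4},
    {"dx":0,"dy":0,"dz":0,"rx":0,"ry":0,"rz":0},
    {"dx":0,"dy":0,"dz":0,"rx":0,"ry":0,"rz":0},
    {"dx":0,"dy":0,"dz":0,"rx":0,"ry":0,"rz":0},
  ],
)

```text
t: 25.65
tcp_pos: [564.8, 65.6, 27.2]
tool_rot: [[-0.31, 0.951, 0.008], [0.951, 0.31, 0.001], [-0.002, 0.008, -1.0]]
force: [-1.8, 0.2, 4.5]
grip_width: 13.4
```

```bash
python3 c.py 107.3 563.2 65.1 27; python3 w.py w16
```

```text
[564.8   65.62  27.18] force [-1.82  0.15  4.46] [ 0.05  0.41 -0.03] w 13.386454279921251 q [ 0.12  0.25 -0.26  1.06 -0.    1.37]
rotvec [0.47 0.11 0.77] shift tool now [ 0.   -1.68  0.16] after rot [-0.02 -1.68  0.18]
25.65 [564.8   65.62  27.18] [[-0.31  0.95  0.01]
 [ 0.95  0.31  0.  ]
 [-0.    0.01 -1.  ]] [-1.82  0.15  4.46] 13.386454279921251 [ 0.12  0.25 -0.26  1.06 -0.    1.37]
```

View pics/w16.png

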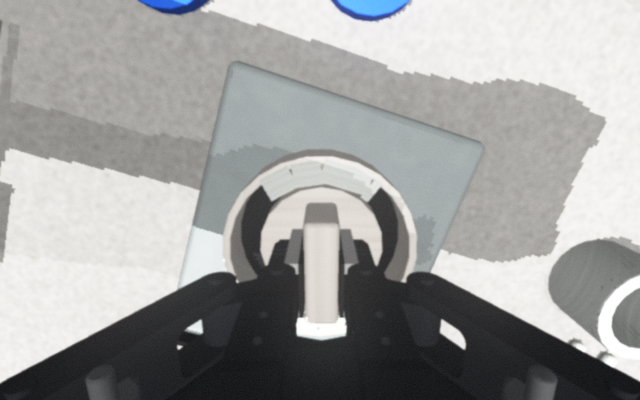

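The bar turned with the gripper and the torque is low. I'll continue the twist with a small drift correction.

Request:
step_arm(
  steps=[
    {"dx":0,"dy":-1,"dz":0,"rx":0,"ry":0,"rz":-4},
    {"dx":0,"dy":-0.6,"dz":0,"rx":0.2,"ry":0,"rz":-6},
    {"dx":0,"dy":-0.5,"dz":0,"rx":0.2,"ry":0,"rz":-6},
    {"dx":0,"dy":-0.5,"dz":0,"rx":0,"ry":0,"rz":-6},
    {"dx":0,"dy":-0.5,"dz":0,"rx":0,"ry":0,"rz":-6},
    {"dx":0,"dy":-0.4,"dz":0,"rx":0,"ry":0,"rz":-6},
    {"dx":0,"dy":0,"dz":0,"rx":0,"ry":0,"rz":-2},
    {"dx":0,"dy":0,"dz":0,"rx":0,"ry":0,"rz":0},
  ],
)

```text
t: 26.7
tcp_pos: [565.3, 65.8, 28.3]
tool_rot: [[-0.821, 0.571, 0.009], [0.571, 0.821, 0.001], [-0.006, 0.006, -1.0]]
force: [-1.8, 0.1, 3.9]
grip_width: 13.1
```

```bash
python3 c.py 180 563.2 65.1 27
```

```text
[565.35  65.77  28.33] force [-1.8   0.08  3.92] [-0.06  0.36  0.08] w 13.058715614263107 q [ 0.12  0.25 -0.25  1.06  0.    0.72]
rotvec [  0.21   0.46 -34.84] shift tool now [ 1.39 -1.78  1.31] after rot [ 2.15 -0.67  1.33]
```

Request:
step_arm(
  steps=[
    {"dx":0.5,"dy":-0.6,"dz":1.2,"rx":0,"ry":0.2,"rz":-4},
    {"dx":0.6,"dy":-0.5,"dz":0.3,"rx":0,"ry":0.2,"rz":-6},
    {"dx":0.5,"dy":-0.5,"dz":0.2,"rx":0,"ry":0,"rz":-6},
    {"dx":0.3,"dy":-0.4,"dz":0.2,"rx":0,"ry":0,"rz":-6},
    {"dx":0.2,"dy":-0.3,"dz":0.1,"rx":0,"ry":0,"rz":-6},
    {"dx":0,"dy":0,"dz":0,"rx":0,"ry":0,"rz":-5},
    {"dx":0,"dy":0,"dz":0,"rx":0,"ry":0,"rz":-2},
    {"dx":0,"dy":0,"dz":0,"rx":0,"ry":0,"rz":0},
  ],
)

```text
t: 27.7
tcp_pos: [565.3, 66.0, 27.5]
tool_rot: [[-1.0, -0.015, 0.008], [-0.015, 1.0, 0.008], [-0.008, 0.008, -1.0]]
force: [-1.7, -0.1, 4.7]
grip_width: 13.1
```

```bash
python3 c.py 180.3 563.2 65.1 27; python3 w.py w17
```

```text
[565.34  66.03  27.47] force [-1.7  -0.15  4.66] [-0.04  0.32 -0.02] w 13.088687483200406 q [ 0.11  0.25 -0.25  1.06  0.01  0.1 ]
rotvec [0.43 0.46 0.55] shift tool now [ 2.16 -0.9   0.45] after rot [ 2.14 -0.92  0.47]
27.7 [565.34  66.03  27.47] [[-1.   -0.01  0.01]
 [-0.01  1.    0.01]
 [-0.01  0.01 -1.  ]] [-1.7  -0.15  4.66] 13.088687483200406 [ 0.11  0.25 -0.25  1.06  0.01  0.1 ]
```

View pics/w17.png

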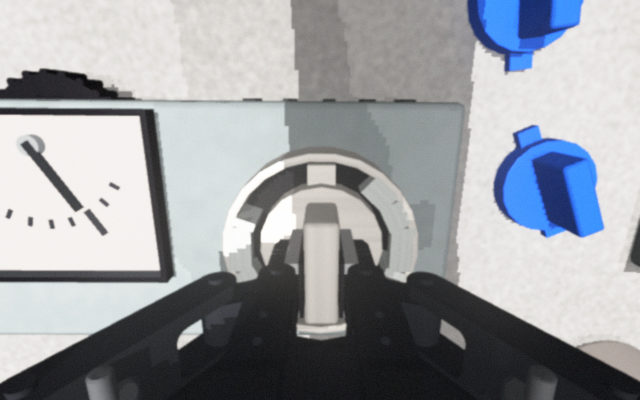

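The ear at (322,175) sits in the gap and the needle still lies on the mark. Lifting slowly.

Request:
step_arm(
  steps=[
    {"dx":0.5,"dy":0,"dz":-2,"rx":0,"ry":0,"rz":0},
    {"dx":0.5,"dy":0,"dz":-2,"rx":0,"ry":0,"rz":0},
    {"dx":0,"dy":0,"dz":-2,"rx":0,"ry":0,"rz":0},
    {"dx":0,"dy":0,"dz":-3,"rx":0,"ry":0,"rz":0},
    {"dx":0,"dy":0,"dz":-3,"rx":0,"ry":0,"rz":0},
    {"dx":0,"dy":0,"dz":0,"rx":0,"ry":0,"rz":0},
    {"dx":0,"dy":0,"dz":0,"rx":0,"ry":0,"rz":0},
    {"dx":0,"dy":0,"dz":0,"rx":0,"ry":0,"rz":0},
  ],
)

```text
t: 28.75
tcp_pos: [563.1, 65.6, 38.1]
tool_rot: [[-1.0, -0.013, 0.005], [-0.013, 1.0, 0.007], [-0.005, 0.007, -1.0]]
force: [-0.2, -0.1, -1.6]
grip_width: 13.3
```

```bash
python3 c.py 180.3 563.2 65.1 27; python3 w.py w18
```

```text
[563.11  65.6   38.06] force [-0.24 -0.13 -1.56] [0.04 0.02 0.06] w 13.2662540622481 q [ 0.11  0.24 -0.24  1.08  0.01  0.1 ]
rotvec [0.4  0.28 0.43] shift tool now [-0.03 -0.57 11.06] after rot [-0.09 -0.5  11.06]
28.75 [563.11  65.6   38.06] [[-1.   -0.01  0.  ]
 [-0.01  1.    0.01]
 [-0.    0.01 -1.  ]] [-0.24 -0.13 -1.56] 13.2662540622481 [ 0.11  0.24 -0.24  1.08  0.01  0.1 ]
```

View pics/w18.png

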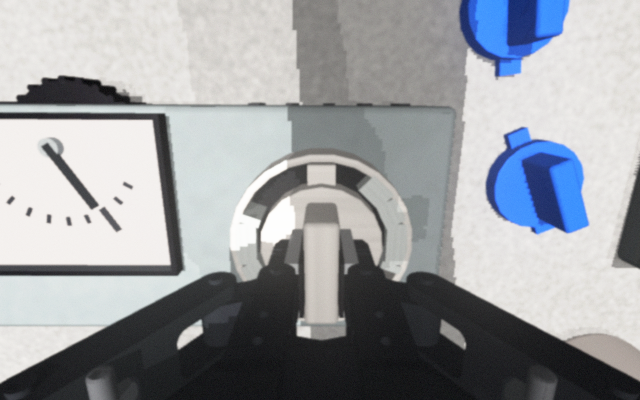

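The wrist force equals the cap's weight, so it is free. Lifting clear, then carrying it over towards the tray.

Request:
step_arm(
  steps=[
    {"dx":0,"dy":0,"dz":-8,"rx":0,"ry":0,"rz":0},
    {"dx":0,"dy":0,"dz":-12,"rx":0,"ry":0,"rz":0},
    {"dx":0,"dy":0,"dz":-18,"rx":0,"ry":0,"rz":0},
    {"dx":0,"dy":0,"dz":-20,"rx":0,"ry":0,"rz":0},
    {"dx":0,"dy":0,"dz":-20,"rx":0,"ry":0,"rz":0},
    {"dx":0,"dy":0,"dz":-12,"rx":0,"ry":0,"rz":0},
    {"dx":0,"dy":0,"dz":-4,"rx":0,"ry":0,"rz":0},
    {"dx":0,"dy":0,"dz":0,"rx":0,"ry":0,"rz":0},
  ],
)

```text
t: 29.8
tcp_pos: [563.3, 65.0, 139.5]
tool_rot: [[-1.0, -0.013, 0.008], [-0.013, 1.0, 0.007], [-0.008, 0.007, -1.0]]
force: [-0.0, 0.1, -1.9]
grip_width: 13.0
```

Request:
step_arm(
  steps=[
    {"dx":4,"dy":-20,"dz":0,"rx":0,"ry":0,"rz":0},
    {"dx":7,"dy":-35,"dz":0,"rx":0,"ry":0,"rz":0},
    {"dx":10,"dy":-45,"dz":0,"rx":0,"ry":0,"rz":0},
    {"dx":11,"dy":-50,"dz":0,"rx":0,"ry":0,"rz":0},
    {"dx":11,"dy":-50,"dz":0,"rx":0,"ry":0,"rz":0},
    {"dx":10,"dy":-45,"dz":0,"rx":0,"ry":0,"rz":0},
    {"dx":8,"dy":-35,"dz":0,"rx":0,"ry":0,"rz":0},
    {"dx":4,"dy":-20,"dz":0,"rx":0,"ry":0,"rz":0},
  ],
)

```text
t: 30.8
tcp_pos: [493.7, -249.4, 130.6]
tool_rot: [[-1.0, -0.013, -0.003], [-0.013, 1.0, 0.007], [0.003, 0.007, -1.0]]
force: [-0.4, -0.2, -1.8]
grip_width: 13.3
```

```bash
python3 c.py 180 473 -360 140; python3 w.py w19
```

```text
[ 493.69 -249.36  130.6 ] force [-0.35 -0.2  -1.77] [ 0.02 -0.03 -0.06] w 13.337544061753709 q [-0.47  0.19 -0.1   1.29  0.   -0.48]
rotvec [ 0.4  -0.15  0.76] shift tool now [  22.18 -110.29  -10.11] after rot [  20.69 -110.64   -9.4 ]
30.8 [ 493.69 -249.36  130.6 ] [[-1.   -0.01 -0.  ]
 [-0.01  1.    0.01]
 [ 0.    0.01 -1.  ]] [-0.35 -0.2  -1.77] 13.337544061753709 [-0.47  0.19 -0.1   1.29  0.   -0.48]
```

View pics/w19.png

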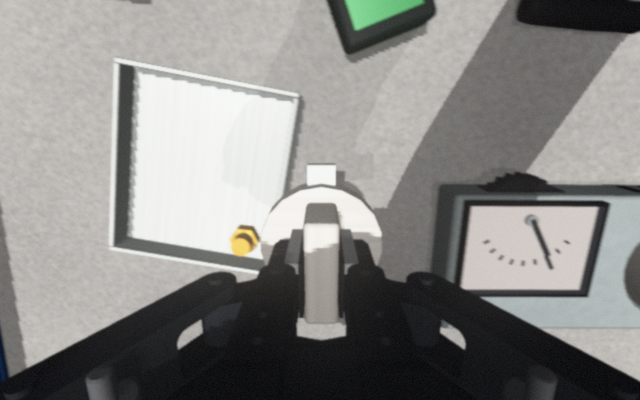

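The tray rim corners show at (115,60), (300,96) and (110,248), and the fitting at (244,240). I'll refine the tray pose.

```bash
python3 - <<'E'
from h import *
import pickle
np.set_printoptions(precision=1,suppress=True)
s=pickle.load(open("w19.pkl","rb"))
a=at_z("wrist",(116,60),30,s);b=at_z("wrist",(300,96),30,s);c=at_z("wrist",(110,248),30,s)
print(a,b,c,np.linalg.norm(a-b),np.linalg.norm(a-c),"centre",(b+c)/2)
u=(c-a);print("yaw",np.degrees(np.arctan2(u[1],u[0])));v=b-a;print(np.degrees(np.arctan2(v[1],v[0]))-90)
f=at_z("wrist",(246,244),4,s);print("fit",f)
E
python3 c.py 180 472 -362 140
```

```text
[ 395.7 -413.6   30. ] [ 421.5 -267.    30. ] [ 558.4 -442.8   30. ] 148.81467101093818 165.24353005048255 centre [ 489.9 -354.9   30. ]
yaw -10.176808897381086
-9.994665165627964
fit [ 564.8 -323.4    4. ]
[ 493.28 -251.24  130.39] force [-0.45 -2.36 -2.24] [-0.13  0.03 -0.01] w 13.093443154305348 q [-0.47  0.19 -0.1   1.29  0.   -0.48]
rotvec [ 0.31 -0.19  0.68] shift tool now [  22.63 -110.44  -10.13] after rot [  21.28 -110.76   -9.61]
```

Request:
step_arm(
  steps=[
    {"dx":5,"dy":-22,"dz":0,"rx":0.3,"ry":-0.1,"rz":0.6},
    {"dx":6,"dy":-30,"dz":0,"rx":0,"ry":0,"rz":0},
    {"dx":5,"dy":-28,"dz":0,"rx":0,"ry":0,"rz":0},
    {"dx":4,"dy":-18,"dz":0,"rx":0,"ry":0,"rz":0},
    {"dx":1,"dy":-6,"dz":0,"rx":0,"ry":0,"rz":0},
    {"dx":0,"dy":0,"dz":0,"rx":0,"ry":0,"rz":0},
    {"dx":0,"dy":0,"dz":0,"rx":0,"ry":0,"rz":0},
    {"dx":0,"dy":0,"dz":0,"rx":0,"ry":0,"rz":0},
  ],
)

```text
t: 31.85
tcp_pos: [466.9, -358.3, 126.5]
tool_rot: [[-1.0, 0.001, -0.008], [0.001, 1.0, 0.005], [0.008, 0.005, -1.0]]
force: [-0.5, 1.2, -1.0]
grip_width: 13.0
```

```bash
python3 c.py 180 472 -362 -23; python3 w.py w20
```

```text
[ 466.88 -358.32  126.49] force [-0.55  1.16 -1.04] [-0.01 -0.03 -0.  ] w 13.042721421117294 q [-0.65  0.26 -0.02  1.3  -0.   -0.65]
rotvec [ 0.27 -0.43 -0.05] shift tool now [ -6.26  -4.36 149.43] after rot [ -5.12  -3.68 149.49]
31.85 [ 466.88 -358.32  126.49] [[-1.    0.   -0.01]
 [ 0.    1.    0.  ]
 [ 0.01  0.   -1.  ]] [-0.55  1.16 -1.04] 13.042721421117294 [-0.65  0.26 -0.02  1.3  -0.   -0.65]
```

View pics/w20.png

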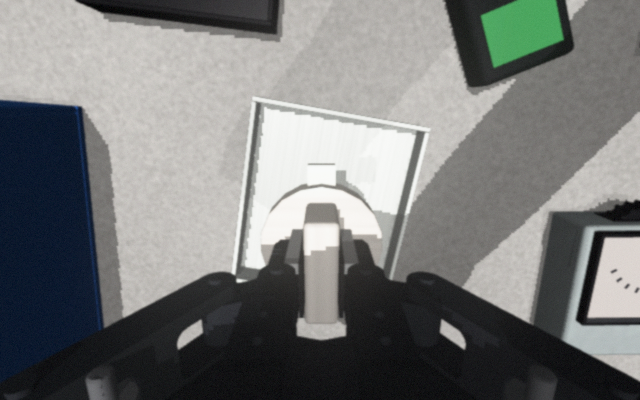

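Over the tray. I'll descend with the small correction.

Request:
step_arm(
  steps=[
    {"dx":-3,"dy":-2,"dz":20,"rx":0.2,"ry":-0.4,"rz":0},
    {"dx":-2,"dy":-1.5,"dz":28,"rx":0,"ry":0,"rz":0},
    {"dx":0,"dy":0,"dz":28,"rx":0,"ry":0,"rz":0},
    {"dx":0,"dy":0,"dz":22,"rx":0,"ry":0,"rz":0},
    {"dx":0,"dy":0,"dz":14,"rx":0,"ry":0,"rz":0},
    {"dx":0,"dy":0,"dz":8,"rx":0,"ry":0,"rz":0},
    {"dx":0,"dy":0,"dz":2,"rx":0,"ry":0,"rz":0},
    {"dx":0,"dy":0,"dz":0,"rx":0,"ry":0,"rz":0},
  ],
)

```text
t: 32.9
tcp_pos: [475.2, -360.3, 4.0]
tool_rot: [[-1.0, -0.004, 0.004], [-0.004, 1.0, -0.002], [-0.004, -0.002, -1.0]]
force: [-0.7, -0.3, -1.6]
grip_width: 13.3
```

```bash
python3 c.py 180 472 -362 -23
```

```text
[ 475.15 -360.29    4.02] force [-0.69 -0.3  -1.64] [-0.03  0.   -0.  ] w 13.345224630945129 q [-0.65  0.32 -0.22  1.03  0.   -0.65]
rotvec [-0.12  0.25  0.22] shift tool now [ 3.28 -1.64 27.01] after rot [ 3.15 -1.71 27.02]
```

Underside is about 27 mm above the floor. Lowering further and feeling for contact.

Request:
step_arm(
  steps=[
    {"dx":1,"dy":0,"dz":7,"rx":0,"ry":0.2,"rz":0},
    {"dx":0,"dy":0,"dz":7,"rx":0,"ry":0,"rz":0},
    {"dx":0,"dy":0,"dz":4,"rx":0,"ry":0,"rz":0},
    {"dx":0,"dy":0,"dz":2,"rx":0,"ry":0,"rz":0},
    {"dx":0,"dy":0,"dz":1,"rx":0,"ry":0,"rz":0},
    {"dx":0,"dy":0,"dz":1,"rx":0,"ry":0,"rz":0},
    {"dx":0,"dy":0,"dz":0,"rx":0,"ry":0,"rz":0},
    {"dx":0,"dy":0,"dz":0,"rx":0,"ry":0,"rz":0},
  ],
)

```text
t: 33.9
tcp_pos: [475.0, -361.2, -18.0]
tool_rot: [[-1.0, -0.004, 0.003], [-0.004, 1.0, -0.004], [-0.003, -0.004, -1.0]]
force: [0.7, -0.5, -1.8]
grip_width: 13.0
```

```bash
python3 c.py 180 472 -362 -23; python3 w.py w21
```

```text
[ 475.   -361.17  -17.97] force [ 0.7  -0.47 -1.77] [-0.   -0.03 -0.04] w 12.962779011696623 q [-0.65  0.33 -0.25  0.99 -0.   -0.65]
rotvec [-0.21  0.16  0.2 ] shift tool now [ 3.02 -0.81  5.02] after rot [ 3.   -0.83  5.03]
33.9 [ 475.   -361.17  -17.97] [[-1. -0.  0.]
 [-0.  1. -0.]
 [-0. -0. -1.]] [ 0.7  -0.47 -1.77] 12.962779011696623 [-0.65  0.33 -0.25  0.99 -0.   -0.65]
```

View pics/w21.png

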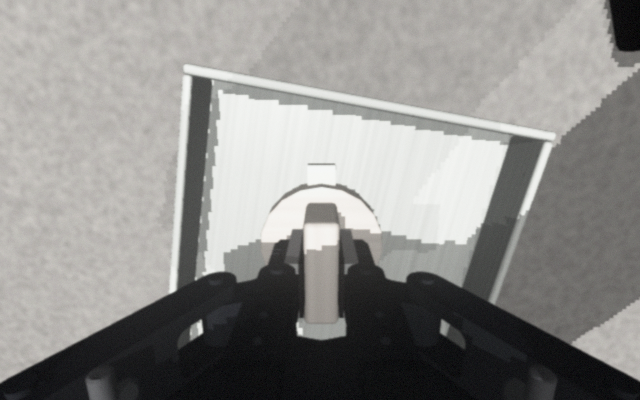

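The cap is well inside the tray, clear of the walls. I'll lower in 1 mm steps.

Request:
step_arm(
  steps=[
    {"dx":0,"dy":0,"dz":1,"rx":0,"ry":0,"rz":0},
    {"dx":0,"dy":0,"dz":1,"rx":0,"ry":0,"rz":0},
    {"dx":0,"dy":0,"dz":1,"rx":0,"ry":0,"rz":0},
    {"dx":0,"dy":0,"dz":1,"rx":0,"ry":0,"rz":0},
    {"dx":0,"dy":0,"dz":0,"rx":0,"ry":0,"rz":0},
    {"dx":0,"dy":0,"dz":0,"rx":0,"ry":0,"rz":0},
    {"dx":0,"dy":0,"dz":0,"rx":0,"ry":0,"rz":0},
    {"dx":0,"dy":0,"dz":0,"rx":0,"ry":0,"rz":0},
  ],
)

```text
t: 34.95
tcp_pos: [475.2, -361.3, -21.7]
tool_rot: [[-1.0, -0.004, 0.003], [-0.004, 1.0, -0.004], [-0.003, -0.004, -1.0]]
force: [-0.0, 1.0, -0.5]
grip_width: 13.1
```

Request:
step_arm(
  steps=[
    {"dx":0,"dy":0,"dz":0.7,"rx":0,"ry":0,"rz":0},
    {"dx":0,"dy":0,"dz":0.7,"rx":0,"ry":0,"rz":0},
    {"dx":0,"dy":0,"dz":0,"rx":0,"ry":0,"rz":0},
    {"dx":0,"dy":0,"dz":0,"rx":0,"ry":0,"rz":0},
    {"dx":0,"dy":0,"dz":0,"rx":0,"ry":0,"rz":0},
    {"dx":0,"dy":0,"dz":0,"rx":0,"ry":0,"rz":0},
    {"dx":0,"dy":0,"dz":0,"rx":0,"ry":0,"rz":0},
    {"dx":0,"dy":0,"dz":0,"rx":0,"ry":0,"rz":0},
  ],
)

```text
t: 35.95
tcp_pos: [475.3, -361.4, -21.7]
tool_rot: [[-1.0, -0.004, 0.004], [-0.004, 1.0, -0.005], [-0.004, -0.005, -1.0]]
force: [-0.6, 0.2, 1.2]
grip_width: 13.1
```

```bash
python3 c.py 180 472 -362 -23
```

```text
[ 475.32 -361.41  -21.69] force [-0.61  0.2   1.16] [ 0.19  0.25 -0.01] w 13.07355744693872 q [-0.65  0.33 -0.25  0.98 -0.   -0.65]
rotvec [-0.26  0.23  0.21] shift tool now [ 3.33 -0.57  1.3 ] after rot [ 3.32 -0.59  1.31]
```

The descent has stopped and the force has gone to +1.2 N, so the cap is on the floor. Releasing.

Request:
step_arm(
  steps=[
    {"dx":0,"dy":0,"dz":0,"rx":0,"ry":0,"rz":0},
    {"dx":0,"dy":0,"dz":0,"rx":0,"ry":0,"rz":0},
    {"dx":0,"dy":0,"dz":0,"rx":0,"ry":0,"rz":0},
    {"dx":0,"dy":0,"dz":0,"rx":0,"ry":0,"rz":0},
    {"dx":0,"dy":0,"dz":0,"rx":0,"ry":0,"rz":0},
    {"dx":0,"dy":0,"dz":0,"rx":0,"ry":0,"rz":0},
    {"dx":0,"dy":0,"dz":0,"rx":0,"ry":0,"rz":0},
    {"dx":0,"dy":0,"dz":0,"rx":0,"ry":0,"rz":0},
  ],
  jaw=0.4,
)

```text
t: 36.95
tcp_pos: [475.8, -361.8, -21.7]
tool_rot: [[-1.0, -0.004, 0.005], [-0.004, 1.0, -0.005], [-0.005, -0.005, -1.0]]
force: [-0.0, -0.9, -0.7]
grip_width: 34.0
```

```bash
python3 w.py w22
```

```text
36.95 [ 475.75 -361.76  -21.75] [[-1.   -0.    0.  ]
 [-0.    1.   -0.01]
 [-0.   -0.01 -1.  ]] [-0.04 -0.9  -0.74] 34.02560967174218 [-0.65  0.34 -0.25  0.98 -0.   -0.65]
```

View pics/w22.png

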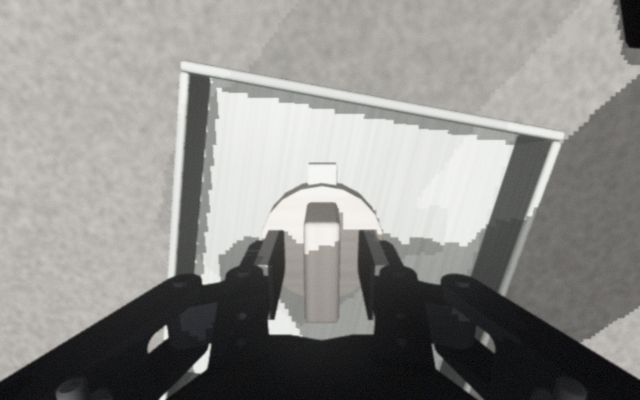

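The cap stands free, with both fingers clear of the bar. I'll go straight up and check.

Request:
step_arm(
  steps=[
    {"dx":0,"dy":0,"dz":-8,"rx":0,"ry":0,"rz":0},
    {"dx":0,"dy":0,"dz":-15,"rx":0,"ry":0,"rz":0},
    {"dx":0,"dy":0,"dz":-25,"rx":0,"ry":0,"rz":0},
    {"dx":0,"dy":0,"dz":-30,"rx":0,"ry":0,"rz":0},
    {"dx":0,"dy":0,"dz":-40,"rx":0,"ry":0,"rz":0},
    {"dx":0,"dy":0,"dz":-40,"rx":0,"ry":0,"rz":0},
    {"dx":0,"dy":0,"dz":-30,"rx":0,"ry":0,"rz":0},
    {"dx":20,"dy":0,"dz":0,"rx":0,"ry":0,"rz":0},
  ],
)

```text
t: 38.0
tcp_pos: [455.4, -361.0, 179.8]
tool_rot: [[-1.0, -0.005, 0.009], [-0.005, 1.0, -0.009], [-0.009, -0.009, -1.0]]
force: [0.1, -0.7, 0.8]
grip_width: 33.8
```

Request:
step_arm(
  steps=[
    {"dx":40,"dy":0,"dz":0,"rx":0,"ry":0,"rz":0},
    {"dx":40,"dy":0,"dz":0,"rx":0,"ry":0,"rz":0},
    {"dx":40,"dy":0,"dz":0,"rx":0,"ry":0,"rz":0},
    {"dx":40,"dy":0,"dz":0,"rx":0,"ry":0,"rz":0},
    {"dx":0,"dy":0,"dz":0,"rx":0,"ry":0,"rz":0},
    {"dx":0,"dy":0,"dz":0,"rx":0,"ry":0,"rz":0},
    {"dx":0,"dy":0,"dz":0,"rx":0,"ry":0,"rz":0},
    {"dx":0,"dy":0,"dz":0,"rx":0,"ry":0,"rz":0},
  ],
)

```text
t: 39.0
tcp_pos: [285.7, -358.7, 176.5]
tool_rot: [[-1.0, -0.004, 0.007], [-0.004, 1.0, -0.008], [-0.007, -0.008, -1.0]]
force: [0.6, -0.4, 0.1]
grip_width: 34.0
```

```bash
python3 - <<'E'
from h import *
np.set_printoptions(precision=1,suppress=True)
s=robot.state();print(s["t"],s["tcp_pos"],s["force"])
p,d=optics.grab_frame("top");cv2.imwrite("pics/topf.png",cv2.resize(p[150:270,250:490],None,fx=3.3,fy=3.3,interpolation=2));np.save("topf.npy",d)
for r in find_in("top","cap_grip"):
    q=r["pixel"];print(q,r["conf"],at_z("top",q,40))
E
```

```text
39.0 [ 285.7 -358.7  176.5] [ 0.6 -0.4  0.1]
[242.6, 192.9] 0.7 [547.1 198.8  40. ]
[250.0, 233.2] 0.61 [434.3 172.7  40. ]
[440.8, 225.2] 0.6 [ 472.4 -359.9   40. ]
```

View pics/topf.png

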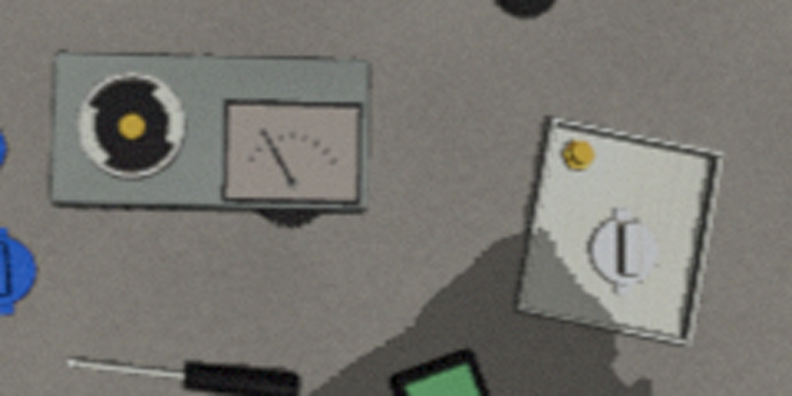

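The cap stands flat in the steel tray at (620,250) in the crop. The fitting is undisturbed at (578,154), and the needle is on the long mark at (277,155). Handing in.

```bash
python3 -c "
from workcell import robot
print(robot.sign_off())"
```

```text
the job is handed in; nothing more can be done
None
```

The job is done and handed in at about 39 s of the 64 s allowed; no verdict was reported.

**What I did**
- **Wheel:** I rolled it four clicks with the closed fingertip and let go. It settled with the pointer on the long mark.
- **Cap:** I gripped the bar, pressed down about 6 mm and twisted 90° anticlockwise. It lifted off with only its own weight on the wrist. I set it on the steel tray floor by feel (about 1 N), released it and drew clear.

**Last checks**
- The final top view shows the needle on the long mark.
- The cap is upright and flat in the tray, about 17 mm and 8 mm from the tray's centre.
- In that view the fitting sits where it was. I compared the bystanders only by eye, in partial views, and saw nothing displaced.

**What disagreed with the description**
- **Finger ends:** They sat about 46 mm short of the reported TCP, by the wrist depth picture and by the lack of contact. My first strokes passed above the wheel and moved nothing. I allowed for the offset afterwards.
- **Press force:** It read 4–5 N, against the stated 7 N or so. The cap turned freely all the same.
- **Refused moves:** The first two move calls were refused because the rows were incomplete; nothing moved.

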